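# Fit the second spring and turn key of a gluing clamp for wall-plaster fragments

## Task

Finish the gluing clamp: thread the stout coil spring with the turned-in ends over the bare stud, twisting it a little whenever it snags on the stud's head, until it stands fully home in its seat on the clamp bar. Then put the slotted key over the head, press it down against the spring, turn it well across under the head and let go, so that the spring holds it locked there like the finished one at the other end of the bar. Feel your way and never force the spring or the key, do not jar the clamp with the glued fragments, and leave the other things on the table where they are.

Things in the scene. Friction and masses are not known exactly. Their poses are not given: they have to be found in the camera images.
- jig: Gluing clamp, fixed: plywood board 130 x 260 x 18 mm, two glued fragments and over them an aluminium clamp bar 46 mm wide, 225 mm long (along jig y), top 72 mm above the table. A steel stud stands through the bar at y = +85 mm (bare) and at y = -85 mm (already with its spring and locked key, 54 mm high over the bar). Origin under the board's middle, z up.
- stud_top (a point): Middle of the top of the bare stud's head, on its upright axis, 126 mm above the table; axes as the jig's. Stud 11 mm thick; oblong hammer head 22 mm long, 12 mm wide (flat long sides), 6 mm high, top edge bevelled, underside 48 mm above the bar. Which way round the head stands is not given and can be any; see it from above or feel it.
- seat (a point): Where the spring's foot must stand: the point on the bare stud's axis on top of the clamp bar, 72 mm above the table, inside a raised ring (inner diameter 36 mm, 3.5 mm high); axes as the jig's.
- spring: The spring's foot; axes as spring_mid. The wire end at the foot points in from the spring's own +x side, the end at the top from 90 degrees counter-clockwise of that (from above). A turned-in end passes the head only beside a flat side, within about 40 degrees of the flat's middle; elsewhere it lands on the head. Under the head it turns freely.
- spring_mid (a point): Centre (half-way up) of the stout coil spring standing on the table: 45 mm long, 31.4 mm outside, 26.6 mm inside, wire 2.4 mm, 45 g. Both wire ends are turned in, their tips 6.6 mm from the axis. It presses together up to 9 mm, about 2 N per mm, in its lower 20 mm; grip the rigid upper 24 mm. This frame stays with the foot.
- key: The key's underside; axes as key_mid. Set over the head on the spring, whose top stands 3 mm below the head's underside, it must be pressed 5 mm or a little more further down (10 to 14 N) before its top clears the head from below and it can be turned; some 70 degrees either way lock it well.
- key_mid (a point): Middle, at half thickness, of the steel key lying flat on the table: 72 mm long (x), 36 mm wide (y), 8 mm thick, both short ends turned up to 16 mm high, 110 g. Through its middle an oblong slot 26 mm along x and 16 mm along y, a little larger than the stud's head.
- sherd_a: A loose plaster fragment about 80 x 60 x 26 mm, a bystander.
- sherd_b: A loose plaster fragment about 70 x 80 x 30 mm, a bystander.
- sherd_c: A loose plaster fragment about 84 x 60 x 24 mm, a bystander.
- jar: A closed amber adhesive jar, 54 mm across, 75 mm high, a bystander.
- brush: A brush lying on the table, a bystander.
- thin_spring: A slim spring 15 mm thick and 62 mm long lying on the table, a bystander.
- nut: A loose hexagon nut 18 mm across and 7 mm high, a bystander.
There are look-alikes about, which are no part of the job. Leave any blue, green or turquoise look-alike of the key alone.

How it is judged:
By the outcome, as a careful person would: the job done as asked, in the order asked, and still so for the second after the job is handed in, with the robot touching nothing.
It also fails if it takes over 72 s, if anything falls off the work surface, if the arm or the gripper's body presses on something with over 40 N, if the wrist force passes 120 N, or if a joint passes its speed limit or range.

## Robot

A 6-joint arm with a two-finger parallel gripper is mounted at the origin on the work surface. World frame = base frame: x ahead of the robot, y to its left, z up, the work surface at z = 0. Lengths are in mm, angles in rad, forces in N, time in s.
With the tool pointing down it reaches from about 325 to 875 mm from the base axis. Payload 4.4 kg.
Tool frame: the origin (TCP) lies on the centre line of the jaws, within the pads' length; the fingertips stand 19 mm ahead of it and the grasp point (between the pads) is the TCP; z points along the fingers, x is the direction in which the jaws open and shut, and the axes are right-handed (so a half turn about z gives the same grasp; the last joint's range is limited). The gripper opens to 85 mm and grips with 20 to 120 N. Pads are 22 mm wide; open, the fingers measure 114 mm over their backs; the gripper's body (76 mm by 85 mm) begins 54 mm behind the grasp point. The pads swing forward as they close: fully open they stand 13 mm farther back than shut.
Start: joints at [-1.391, 0.207, 1.542, -0, 1.393, -0.15], TCP at [186.748, -543.832, 250.282] pointing down, gripper open.
Joint ranges: [-2.73, 2.73], [-0.86, 2.22], [0.23, 2.46], [-1.11, 4.25], [0.08, 2.63], [-2.82, 2.82]. Speed limits (rad/s): [2.79, 2.79, 3.14, 3.14, 3.14, 3.14].

## Interface

Orientations are given as a unit quaternion [x, y, z, w].
In Python, from plant import arm, optics gives the robot as it stands.
- The arm moves only by the tool arm_command, never from a script. Its argument "steps" is a list of rows, each a list of 6 numbers: the shift along the tool's x, y, z in mm, then the turn, a rotation vector about the tool's x, y, z in degrees. A call has 1 to 10 rows; each row is the pose to reach, as a shift and turn from the pose measured when the call began, along the tool's axes at that moment; what a row does not reach only later rows make up. A row lasts 1/10 s, in which the tool goes at most 50 mm and 8.59 degrees, less where a joint would pass 70% of its speed; a pose out of reach is approached as far as the arm can. A call with a gripper value outside its range is refused whole. "jaw" is the gripper command: -1 is fully open, 1 is shut, values between are in proportion, set as the call begins (left out, the last holds). The fingers move at their own pace and stop on an object; "grip_force" is the grip in N (left out, the last holds). Time passes only in rows, so rows that repeat a pose let the fingers close. It gives the time, the measured TCP pose, the force and the opening at its end, in the units of the state.
- arm.get_state(): the state, without advancing time (a new reading comes with each control period).
- optics.snapshot(name): name is "scene" or "top" or "wrist"; returns a dict with "color" (400x640x3 uint8, red, green, blue), "range_z" (400x640 float32, mm along the optical axis (not along the pixel's ray), 0 where there is no reading), "intrinsics" (3x3 intrinsics, pixels), "R" (3x3) and "t" (3): a world point X has camera coordinates R X + t. Camera axes: x right, y down, z forward; pixel columns grow to the right and rows downward; lengths in mm; the calibration is good to about 2 mm. A picture is of the moment at which its call begins.
- arm.close_job(): hands the job in, once; it reports no verdict.
The state is a dict: "time_s": time; "joint_pos": joint angles; "joint_velocities": joint speeds; "joint_efforts": joint torques, N m; "ee_pos": TCP position; "tcp_rot": TCP orientation; "wrist_force": force on the tool from outside, world axes, zero at the start; "torque": the same for the moment, N m; "opening": opening from 0.0 (shut) to 1.0 (fully open).
Only numpy, scipy, OpenCV 4.12 (cv2) and the standard library are available. Lean on these libraries where they do the work, as an engineer would, in place of code of your own. Each camera call takes 0.05 s, during which the arm holds its last target.

## Working session

There is one attempt and no reset: what is moved stays moved. The work goes in short steps, Python scripts to look and compute and a tool call to move; the robot and the scene stay as the last step left them, time stands still between calls to the robot, and variables do not carry over. Pictures are saved under pics/ and viewed, and the job is handed in when it is done.

Besides the shell and the picture viewer there is one more tool, called after "Emit:" by a JSON object that holds its "api" and its "payload". arm_command: Moves the arm, as the interface text tells. Its arguments: {"type":"object","properties":{"steps":{"type":"array"},"jaw":{"type":"number"},"grip_force":{"type":"number"}},"required":["steps"]}

```bash
mkdir -p pics; ls
python3 - <<'E'
from plant import arm, optics
import cv2, numpy as np
print(arm.get_state())
for n in ["scene","top","wrist"]:
    s=optics.snapshot(n)
    cv2.imwrite(f"pics/{n}0.png",s["color"][:,:,::-1])
    np.savez(f"{n}0.npz",**s)
    print(n,s["intrinsics"].tolist(),s["R"].round(4).tolist(),s["t"].round(1).tolist())
E
```

```text
pics
{'time_s': 0.0, 'joint_pos': array([-1.39050516e+00,  2.07444676e-01,  1.54300293e+00, -2.90458572e-05,
        1.39349875e+00, -1.50491991e-01]), 'joint_velocities': array([-0.00053215,  0.00010745,  0.00094915, -0.00169585,  0.00084291,
        0.00059804]), 'joint_efforts': array([-3.91705058e-06, -3.83034611e+01, -2.91593403e+01, -2.42947390e-04,
        1.05041382e-02, -7.10256003e-06]), 'ee_pos': array([ 186.60255487, -543.09983235,  249.08848413]), 'tcp_rot': array([ 8.13875564e-01, -5.81038020e-01, -8.54419737e-04, -8.09412959e-04]), 'wrist_force': array([-0.32842941,  0.40987846, -0.55686136]), 'torque': array([ 0.01407123,  0.00525359, -0.00755654]), 'opening': 0.9975138925624109}
scene [[487.65665688649074, 0.0, 313.2846055684118], [0.0, 487.65665688649074, 201.62214494555764], [0.0, 0.0, 1.0]] [[-0.6537, 0.7566, -0.0125], [0.6101, 0.5172, -0.6002], [-0.4477, -0.4, -0.7997]] [369.5, -260.9, 1709.5]
top [[442.70295141212875, 0.0, 320.8940489956992], [0.0, 442.70295141212875, 196.53335264418277], [0.0, 0.0, 1.0]] [[-0.0083, -0.9998, 0.0159], [-0.9993, 0.0077, -0.0359], [0.0357, -0.0162, -0.9992]] [-7.0, 525.7, 1193.8]
wrist [[284.975663763815, 0.0, 324.33296920157585], [0.0, 284.975663763815, 196.23191713497542], [0.0, 0.0, 1.0]] [[0.3241, -0.946, -0.0021], [-0.9066, -0.3113, 0.285], [-0.2702, -0.0905, -0.9585]] [-573.8, -36.5, 379.6]
```

View pics/scene0.png

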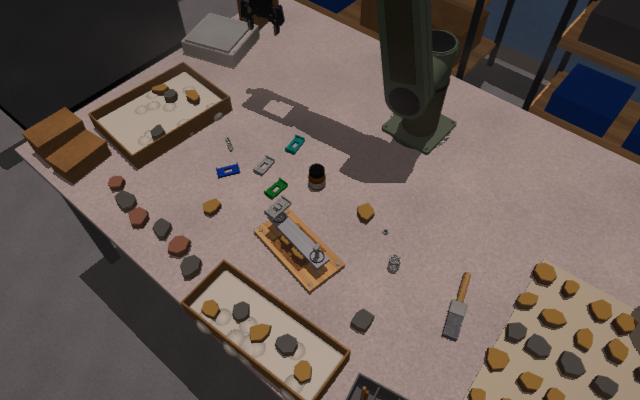

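View pics/top0.png

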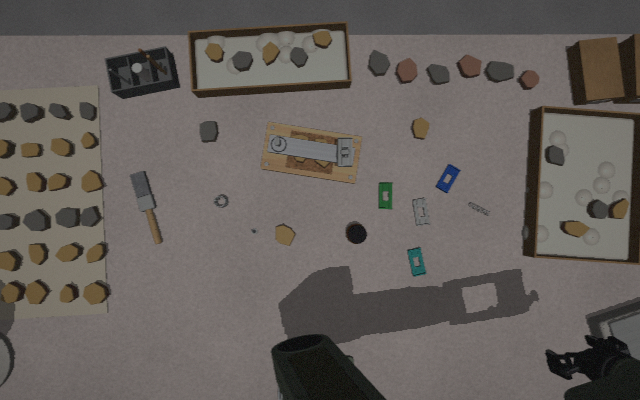

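View pics/wrist0.png

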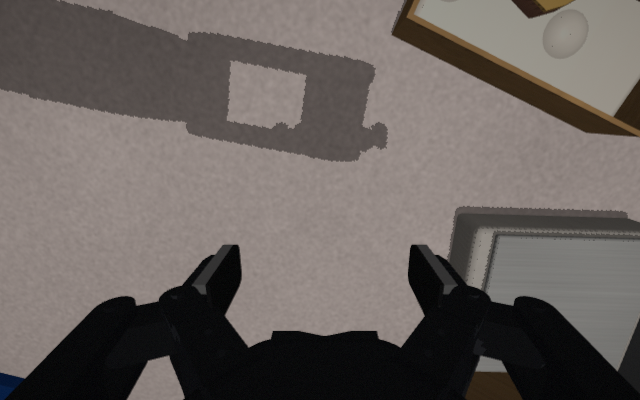

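The top view shows the stout spring at (221,201), the thin spring at (479,209) and the bare stud at (278,144). For keys, the steel one is at (421,211). The look-alikes are green (385,195), blue (447,178) and turquoise (416,261), and the locked key is at (345,152). I choose the standing stout spring and the grey key, and check both in close crops.

```bash
cat > h.py <<'E'
import numpy as np, cv2
from scipy.spatial.transform import Rotation as Rot
def ray(s,u,v,z):
    K=s["intrinsics"];R=s["R"];t=s["t"]
    d=R.T@np.linalg.solve(K,np.array([u,v,1.0]));c=-R.T@t
    return c+d*(z-c[2])/d[2]
def proj(s,X):
    p=s["intrinsics"]@(s["R"]@np.asarray(X,float)+s["t"]);return p[:2]/p[2]
def crop(s,u,v,w,h,k,name):
    c=s["color"][max(0,v-h):v+h,max(0,u-w):u+w,::-1]
    cv2.imwrite(name,cv2.resize(c,None,fx=k,fy=k,interpolation=cv2.INTER_CUBIC))
def tool(st,target):
    "world delta to tool-frame shift"
    R=Rot.from_quat(st["tcp_rot"]);return R.inv().apply(np.asarray(target)-st["ee_pos"])
def go(st,target,jawdeg):
    """shift and rotvec (deg) to reach target, tool down, tool x at jawdeg (mod 180) in world"""
    R=Rot.from_quat(st["tcp_rot"]);out=[]
    for a in (jawdeg,jawdeg+180):
        c,s=np.cos(np.radians(a)),np.sin(np.radians(a))
        D=Rot.from_matrix(np.array([[c,s,0],[s,-c,0],[0,0,-1.]]))
        out.append((R.inv()*D).as_rotvec(degrees=True))
    return R.inv().apply(np.asarray(target)-st["ee_pos"]).round(1),[o.round(2) for o in out]
E
python3 - <<'E'
import numpy as np,cv2
from h import *
s=dict(np.load("top0.npz"))
a=[]
for (u,v) in [(221,201),(278,146),(421,211),(345,152)]:
    c=s["color"][v-25:v+25,u-25:u+25,::-1]
    a.append(cv2.resize(c,(390,290),interpolation=cv2.INTER_CUBIC) if 0 else cv2.resize(c,(290,290),interpolation=cv2.INTER_CUBIC))
cv2.imwrite("pics/crop0.png",np.vstack([np.hstack(a[:2]),np.hstack(a[2:])]))
for n,u,v,z in [("spring",221,201,45),("stud",278,144,126),("key",421,211,4),("jar",356,233,75),("nut",254,231,7),("green",385,195,4),("turq",416,261,4),("blue",447,178,4),("locked",345,152,126)]:
    print(n,ray(s,u,v,z).round(1), s["range_z"][v,u])
# board corners
for c in [(268,122),(361,136),(355,184),(261,170)]: print(ray(s,*c,18).round(1))
E
```

```text
spring [514.7 252.   45. ] 1206.547
stud [651.7  95.2 126. ] 1090.3885
key [ 484.1 -285.     4. ] 1221.6497
jar [429.  -99.4  75. ] 1137.9811
nut [433.7 170.8   7. ] 1201.0021
green [ 528.7 -186.8    4. ] 1215.4503
turq [ 348.1 -269.     4. ] 1212.1998
blue [ 574.1 -358.1    4. ] 1222.9324
locked [630.9 -69.6 126. ] 1091.775
[728.6 130.7  18. ]
[ 689.  -121.3   18. ]
[ 558.6 -103.6   18. ]
[598.3 150.   18. ]
```

View pics/crop0.png

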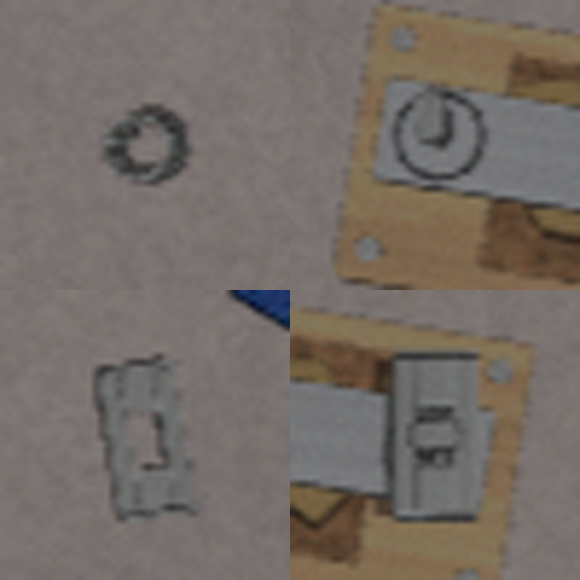

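The crops show the ring-shaped stout spring, the bare stud inside its seat ring, the grey slotted key with turned-up ends, and the locked one for reference.

Run:
```python
import numpy as np
from h import *
from plant import arm
s=dict(np.load("wrist0.npz")); st=arm.get_state()
R=Rot.from_quat(st["tcp_rot"])
c=-s["R"].T@s["t"]
print("cam in tool",R.inv().apply(c-st["ee_pos"]), "axes rows (x,y,z cam in tool)\n", R.inv().apply(s["R"]).round(3))
print("tcp pix",proj(s,st["ee_pos"]))
print(R.as_matrix().round(3))
# want to view stud at 655,97,126 & camera height ~ 300
for nm,T in [("stud",[655,97,330]),("spring",[515,252,250])]:
  for j in (-55,0,90): print(nm,j,go(st,T,j))
```

```text
cam in tool [ 8.36805627e-04 -7.27493706e+01 -1.23731989e+02] axes rows (x,y,z cam in tool)
 [[ 1.     0.001  0.   ]
 [-0.001  0.958 -0.285]
 [-0.     0.285  0.958]]
tcp pix [324.50210034 266.65998212]
[[ 0.325 -0.946 -0.   ]
 [-0.946 -0.325  0.002]
 [-0.002 -0.    -1.   ]]
stud -55 (array([-453.6, -650.9,  -79.6]), [array([ -0.03,   0.1 , -16.05]), array([1.5000e-01, 4.0000e-02, 1.6395e+02])])
stud 0 (array([-453.6, -650.9,  -79.6]), [array([ -0.08,   0.08, -71.05]), array([9.0000e-02, 9.0000e-02, 1.0895e+02])])
stud 90 (array([-453.6, -650.9,  -79.6]), [array([-1.5000e-01,  0.0000e+00, -1.6105e+02]), array([ 0.  ,  0.11, 18.95])])
spring -55 (array([-645.5, -568.8,    0.7]), [array([ -0.03,   0.1 , -16.05]), array([1.5000e-01, 4.0000e-02, 1.6395e+02])])
spring 0 (array([-645.5, -568.8,    0.7]), [array([ -0.08,   0.08, -71.05]), array([9.0000e-02, 9.0000e-02, 1.0895e+02])])
spring 90 (array([-645.5, -568.8,    0.7]), [array([-1.5000e-01,  0.0000e+00, -1.6105e+02]), array([ 0.  ,  0.11, 18.95])])
```

Emit:
{"api": "arm_command", "payload": {"steps": [[-453,-591,20,0,0,0],[-453,-591,20,0,0,0],[-453,-591,20,0,0,0],[-453,-591,20,0,0,0],[-453,-591,20,0,0,0],[-453,-591,20,0,0,0],[-453,-591,20,0,0,0],[-453,-591,20,0,0,0],[-453,-591,49,0,0,0],[-453,-591,49,0,0,0]], "jaw": -1}}

```text
time_s: 1.15
ee_pos: [463.4, -125.8, 228.5]
tcp_rot: [0.814, -0.581, -0.0, -0.001]
wrist_force: [0.1, -0.2, -0.1]
opening: 0.998
```

Run:
```python
from h import *
from plant import arm
st=arm.get_state();print(st["time_s"],st["ee_pos"],st["joint_pos"],st["wrist_force"],go(st,[598,77,200],-71))
```

```text
1.15 [ 463.37373639 -125.80770327  228.54529967] [-4.46467696e-01  2.26583426e-02  1.79220094e+00  1.39043214e-03
  1.32703398e+00  7.93182499e-01] [ 0.09715617 -0.24800885 -0.13841484] (array([-148. , -193.2,   28.9]), [array([-0.04,  0.07, -0.05]), array([1.1000e-01, 7.0000e-02, 1.7995e+02])])
```

Emit:
{"api": "arm_command", "payload": {"steps": [[-148,-193,29,0,0,0],[-148,-193,29,0,0,0],[-148,-193,29,0,0,0],[-148,-193,29,0,0,0],[-148,-193,29,0,0,0],[-148,-193,29,0,0,0],[-148,-193,29,0,0,0]]}}

```text
time_s: 1.85
ee_pos: [597.4, 77.8, 198.8]
tcp_rot: [0.815, -0.58, -0.001, 0.0]
wrist_force: [0.2, 0.7, 0.6]
opening: 1.001
```

Run:
```python
from h import *
from plant import arm, optics
st=arm.get_state();print(st["time_s"],st["ee_pos"],st["joint_pos"],st["wrist_force"])
s=optics.snapshot("wrist");np.savez("w1.npz",**s)
cv2.imwrite("pics/w1.png",s["color"][:,:,::-1])
u,v=proj(s,[655,97,126]);print(u,v)
```

```text
1.85 [597.44684213  77.80227555 198.78186718] [-1.44858456e-02  3.09595306e-01  1.52319037e+00  8.65249627e-04
  1.31065548e+00  1.22288404e+00] [0.16794208 0.68513034 0.61981505]
325.41235530948245 129.91158708624175
```

View pics/w1.png

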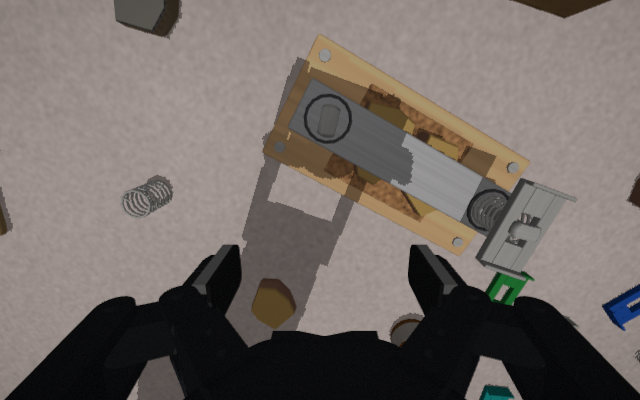

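The view shows the bare stud's head at about (330,120) in its seat ring, with the spring at (147,196) and the locked key at (525,225). I enlarge it to get the head's yaw.

Run:
```python
from h import *
s=dict(np.load("w1.npz"))
c=s["color"][80:160,285:375,::-1]
c=cv2.convertScaleAbs(c,alpha=2.0); 
cv2.imwrite("pics/w1c.png",cv2.resize(c,None,fx=6,fy=6,interpolation=cv2.INTER_CUBIC))
z=s["range_z"][80:160,285:375]
print(np.array2string(z[10:70:3,20:70:3].astype(int),max_line_width=200))
# world points from depth
v,u=np.mgrid[80:160,285:375]
K=s["intrinsics"];P=np.stack([(u-K[0,2])/K[0,0]*z,(v-K[1,2])/K[1,1]*z,z],-1)
W=(P-s["t"])@s["R"]
m=(W[...,2]>118)&(z>0)
print(m.sum(),np.median(W[m],0),W[m].min(0),W[m].max(0))
pts=np.argwhere(m)[:,::-1].astype(np.float32)
r=cv2.minAreaRect(pts);b=cv2.boxPoints(r)+[285,80];print(r)
wb=np.array([ray(s,x,y,125) for x,y in b]);print(wb.round(1));
e=wb-np.roll(wb,1,0);print([(np.hypot(*q[:2]).round(1),np.degrees(np.arctan2(q[1],q[0])).round(1)) for q in e],wb.mean(0))
```

```text
[[284 234 235 234 234 235 235 236 235 234 285 286 285 284 286 284 284]
 [236 235 235 235 235 235 235 236 234 234 237 236 286 287 286 286 285]
 [235 237 235 236 237 232 231 234 234 232 232 233 235 237 287 286 286]
 [236 236 237 233 234 237 237 235 237 237 236 233 234 237 236 288 288]
 [238 238 234 237 238 237 237 238 237 238 237 237 237 234 237 237 239]
 [238 233 236 237 237 237 188 189 187 187 237 237 239 238 235 237 239]
 [238 236 239 237 238 239 189 188 187 187 188 189 239 239 236 239 239]
 [236 240 239 240 239 239 188 187 188 187 188 187 240 238 240 237 238]
 [236 240 240 240 239 240 187 188 189 188 188 189 241 240 240 237 240]
 [237 240 241 241 241 190 189 187 189 189 189 189 240 241 241 238 240]
 [238 242 243 241 241 189 189 189 189 189 189 242 240 242 242 238 241]
 [238 244 243 243 242 189 190 191 190 189 190 241 243 241 242 239 241]
 [240 243 242 242 242 189 191 189 190 189 190 242 243 243 243 238 243]
 [242 240 243 243 242 190 191 190 191 191 190 243 243 244 241 243 245]
 [244 241 245 244 193 192 191 191 192 191 244 244 244 243 241 243 244]
 [245 245 241 245 246 195 193 193 193 193 245 244 244 241 246 245 245]
 [298 246 247 243 242 246 246 246 246 245 246 242 242 246 246 245 246]
 [298 300 300 247 243 244 243 244 243 244 244 246 245 246 248 246 245]
 [300 301 301 300 248 247 247 248 247 247 247 247 248 247 246 249 247]
 [302 301 301 302 302 302 248 248 248 248 247 248 248 249 248 248 248]]
566 [661.35760613  97.21075757 126.14418236] [650.12745592  90.58533353 123.16095568] [671.82576593 103.76863736 128.21755124]
((43.029415130615234, 40.88235092163086), (17.947635650634766, 33.22737503051758), 14.03624439239502)
[[649.6 102.4 125. ]
 [671.1 104.  125. ]
 [672.3  92.2 125. ]
 [650.7  90.3 125. ]]
[(np.float64(12.2), np.float64(95.3)), (np.float64(21.5), np.float64(4.3)), (np.float64(11.8), np.float64(-84.3)), (np.float64(21.6), np.float64(-174.7))] [660.92882356  97.22689702 125.        ]
```

View pics/w1c.png

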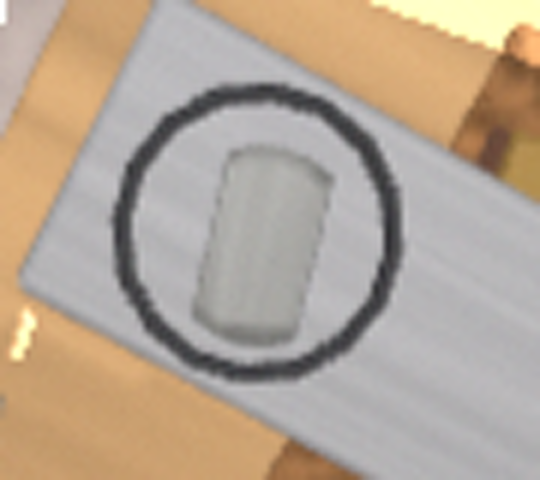

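Run:
```python
from h import *
def cloud(s):
    z=s["range_z"];v,u=np.mgrid[0:z.shape[0],0:z.shape[1]];K=s["intrinsics"]
    P=np.stack([(u-K[0,2])/K[0,0]*z,(v-K[1,2])/K[1,1]*z,z],-1)
    W=(P-s["t"])@s["R"];W[z==0]=np.nan;return W
for n in ("top0","scene0","w1"):
    W=cloud(dict(np.load(n+".npz")))
    m=(W[...,2]>116)&(W[...,2]<135)&(np.hypot(W[...,0]-660,W[...,1]-97)<20)
    print(n,m.sum(),W[m].mean(0) if m.sum() else "", (W[m].min(0)+W[m].max(0))/2 if m.sum() else "")
    for nm,c in (("spring",(515,252)),):
        m=(W[...,2]>10)&(W[...,2]<60)&(np.hypot(W[...,0]-c[0],W[...,1]-c[1])<35)
        if m.sum(): print(nm,m.sum(),W[m].mean(0),W[m].min(0),W[m].max(0))
    m=(W[...,2]>3.5)&(W[...,2]<25)&(np.hypot(W[...,0]-484,W[...,1]+285)<50)
    if m.sum(): print("key",m.sum(),W[m].mean(0),W[m].min(0),W[m].max(0))
    if n!="w1":
        m=m.astype(np.uint8);p=np.argwhere(m)[:,::-1].astype(np.float32)
        if len(p): print(cv2.minAreaRect(np.float32(W[m>0][:,:2])))
# ring in wrist: dark pixels on bar
s=dict(np.load("w1.npz"));g=s["color"].max(2)[80:160,285:375]
m=(g<45).astype(np.uint8)
n,l,st,c=cv2.connectedComponentsWithStats(m);i=1+st[1:,4].argmax();print(st[i])
cn,_=cv2.findContours((l==i).astype(np.uint8),cv2.RETR_CCOMP,cv2.CHAIN_APPROX_NONE)
for k in cn:
    if len(k)>30:
        e=cv2.fitEllipse(k);print(e,ray(s,e[0][0]+285,e[0][1]+80,75.5))
```

```text
top0 43 [659.6661597   99.43262411 124.55688915] [659.48757851  99.13166493 123.86494516]
spring 77 [515.277614   257.65144983  33.92275672] [501.54337722 242.48095126  10.83856578] [528.68437598 273.0961332   50.19888603]
key 320 [ 481.68515931 -282.34530383    8.03798878] [ 440.51048606 -325.69506612    3.50600726] [ 525.25125177 -243.26990431   21.30754997]
((482.825439453125, -284.6526184082031), (82.28661346435547, 84.75187683105469), 89.40711212158203)
scene0 38 [661.59411961  96.93943503 125.81285684] [660.11503434  96.65358779 123.97137227]
spring 117 [516.30753462 254.86668924  32.22969225] [498.61296356 240.14981063  11.13515194] [532.53904029 269.01914743  52.22342057]
key 267 [ 482.90798676 -283.96566127    8.65126082] [ 437.00047928 -334.60503687    3.50539535] [ 532.77390584 -237.92690358   24.46301698]
((481.9371337890625, -283.79632568359375), (95.39567565917969, 91.92344665527344), 65.77462005615234)
w1 566 [661.25900103  97.17891578 126.02560026] [660.97661093  97.17698544 125.68925346]
spring 875 [517.6084546  254.82715311  31.9979517 ] [500.64949092 240.03462723  10.02030026] [531.93097876 271.13989845  46.91305196]
key 37 [ 520.33479798 -293.87634024   11.54011104] [ 518.09120276 -297.62376823    3.62642848] [ 521.19790509 -289.61078982   17.27869354]
[ 19  14  48  49 307]
((42.34342956542969, 38.26795196533203), (46.325401306152344, 47.9250602722168), 5.144165992736816) [661.5740449   97.45108477  75.5       ]
((42.28007507324219, 38.30454635620117), (43.845458984375, 45.52954864501953), 179.04580688476562) [661.52886567  97.49144501  75.5       ]
```

Emit:
{"api": "arm_command", "payload": {"steps": [[-193,79,30,0,0,0],[-193,79,30,0,0,0],[-193,79,79,0,0,0],[-193,79,79,0,0,0],[-193,79,79,0,0,0],[-193,79,79,0,0,0],[-193,79,79,0,0,0]]}}

```text
time_s: 2.6
ee_pos: [459.8, 232.5, 121.0]
tcp_rot: [0.814, -0.581, -0.0, 0.0]
wrist_force: [0.6, -0.3, 0.7]
opening: 0.998
```

Run:
```python
from h import *
from plant import arm, optics
st=arm.get_state();print(st["time_s"],st["ee_pos"],st["joint_pos"],st["wrist_force"])
s=optics.snapshot("wrist");np.savez("w2.npz",**s)
cv2.imwrite("pics/w2.png",s["color"][:,:,::-1])
u,v=proj(s,[516.5,255,45]).astype(int);print(u,v)
c=cv2.convertScaleAbs(s["color"][v-45:v+45,u-50:u+50,::-1],alpha=1.5)
cv2.imwrite("pics/w2c.png",cv2.resize(c,None,fx=6,fy=6,interpolation=cv2.INTER_CUBIC))
```

```text
2.6 [459.84802458 232.51373402 120.97954914] [2.99860661e-01 2.29455267e-01 1.80548688e+00 3.96268135e-04
 1.10698076e+00 1.53957401e+00] [ 0.58557683 -0.33222221  0.70042323]
320 129
```

View pics/w2.png

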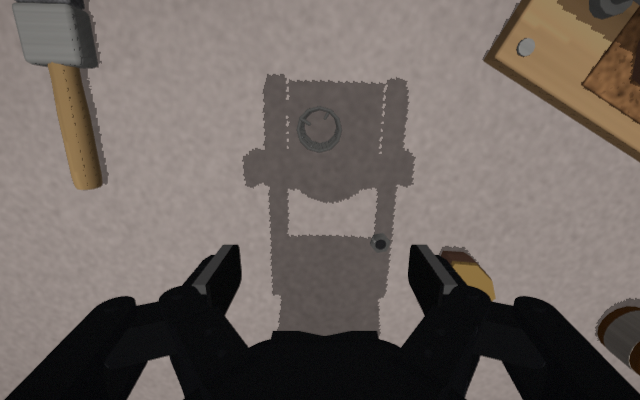

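View pics/w2c.png

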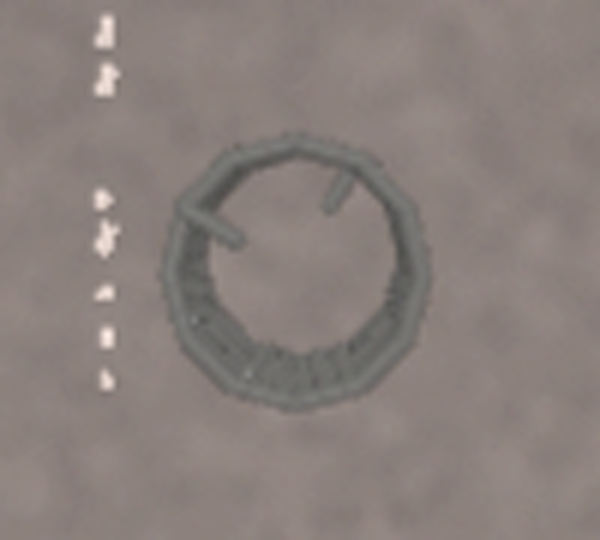

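The crop shows the spring upright. The top end points in from the left at crop (180,207)→(240,242), the foot end from the upper right at (350,175)→(330,210).

Run:
```python
from h import *
from plant import arm
s=dict(np.load("w2.npz"))
f=lambda x,y,z: ray(s,270+(x+.5)/6-.5,84+(y+.5)/6-.5,z)
C=f(297,270,44);print("centre",C,"dia",f(432,270,44)-f(162,270,44),f(297,408,44)-f(297,132,44))
for n,a,b,z in (("top",(180,207),(240,242),43.8),("foot",(352,172),(330,210),1.2)):
    A=f(*a,z);B=f(*b,z);d=A-B;print(n,A,B,"tip r",np.hypot(*(B-C)[:2]),"dir",np.degrees(np.arctan2(d[1],d[0])),"ang from centre",np.degrees(np.arctan2(*(B-C)[1::-1])),np.degrees(np.arctan2(*(A-C)[1::-1])))
st=arm.get_state();print(go(st,[C[0],C[1],60],-71))
# ring from colour mask
v,u=np.mgrid[0:400,0:640]
```

```text
centre [516.74328898 255.85591047  44.        ] dia [ 10.02200846 -29.236096     0.        ] [-29.19150054  -9.8346955    0.        ]
top [519.02726724 270.63216279  43.8       ] [517.57261745 262.99967254  43.8       ] tip r 7.19173986057957 dir 79.20960189608752 ang from centre 83.37810171027172 81.21327872121935
foot [529.00565125 252.8699744    1.2       ] [523.28936913 254.08793521   1.2       ] tip r 6.780626954129597 dir -12.028072062725002 ang from centre -15.113928284431598 -13.685419911673366
(array([ -4.1, -60.1,  61.8]), [array([-0.09,  0.02, -0.1 ]), array([4.000e-02, 1.400e-01, 1.799e+02])])
```

Emit:
{"api": "arm_command", "payload": {"steps": [[-4,-60,0,0,0,-8.5],[-4,-60,0,0,0,-17],[-4,-60,10,0,0,-25.5],[-4,-60,20,0,0,-34],[-4,-60,20,0,0,-42.5],[-4,-60,20,0,0,-51],[-4,-60,20,0,0,-59.5],[-4,-60,20,0,0,-68],[-4,-60,20,0,0,-71],[-4,-60,20,0,0,-71]], "grip_force": 30}}

```text
time_s: 3.65
ee_pos: [519.0, 254.3, 103.3]
tcp_rot: [1.0, -0.002, 0.002, -0.001]
wrist_force: [0.3, -0.5, -0.6]
opening: 1.001
```

Run:
```python
from h import *
from plant import arm, optics
st=arm.get_state();print(st["time_s"],st["ee_pos"],st["joint_pos"],st["wrist_force"],Rot.from_quat(st["tcp_rot"]).as_matrix().round(3))
s=optics.snapshot("wrist");np.savez("w3.npz",**s)
cv2.imwrite("pics/w3.png",s["color"][:,:,::-1])
u,v=proj(s,[516.7,255.9,44]).astype(int);print(u,v)
c=cv2.convertScaleAbs(s["color"][v-45:v+45,u-50:u+50,::-1],alpha=1.5)
cv2.imwrite("pics/w3c.png",cv2.resize(c,None,fx=6,fy=6,interpolation=cv2.INTER_CUBIC))
```

```text
3.65 [518.9737981  254.32371869 103.34425508] [3.05942582e-01 3.69913672e-01 1.66203457e+00 1.12730953e-05
 1.10480621e+00 3.10590592e-01] [ 0.29206754 -0.50806865 -0.62943148] [[ 1.    -0.005  0.005]
 [-0.005 -1.     0.001]
 [ 0.005 -0.001 -1.   ]]
320 219
```

View pics/w3c.png

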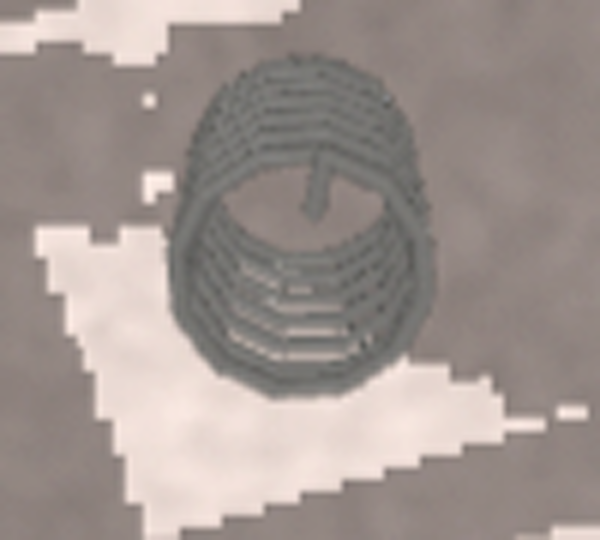

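This view shows the rim at crop centre about (302,271), with the top wire end pointing in from the far side at (320,155)→(313,218).

Run:
```python
from h import *
from plant import arm
s=dict(np.load("w3.npz"))
u0,v0=320-50,219-45
f=lambda x,y,z: ray(s,u0+(x+.5)/6-.5,v0+(y+.5)/6-.5,z)
C=f(302,271,44);print(C,f(436,271,44)-f(168,271,44),f(302,398,44)-f(302,142,44))
A=f(321,155,43.8);B=f(313,218,43.8);d=A-B;print(A,B,np.degrees(np.arctan2(d[1],d[0])),np.degrees(np.arctan2(*(A-C)[1::-1])),np.degrees(np.arctan2(*(B-C)[1::-1])),np.hypot(*(B-C)[:2]))
st=arm.get_state();print(go(st,[516.9,255.6,42],0))
```

```text
[516.3605291  256.30321477  44.        ] [30.67726235 -0.21269765  0.        ] [ -0.30623644 -31.29309194   0.        ]
[518.62727478 270.11981658  43.8       ] [517.66931791 262.64248581  43.8       ] 82.69933125462637 80.68307770617847 78.3347668832257 6.47296574131664
(array([-2. , -1. , 61.1]), [array([-0.08, -0.24, -0.31]), array([-3.7000e-01,  1.3000e-01,  1.7969e+02])])
```

Both views agree within 0.6 mm. I go down and grip.

Emit:
{"api": "arm_command", "payload": {"steps": [[-2.4,-1.8,15,0,0,-0.3],[-2.4,-1.8,40,0,0,-0.3],[-2.4,-1.8,58,0,0,-0.3],[-2.4,-1.8,61,0,0,-0.3],[-2.4,-1.8,61,0,0,-0.3],[-2.4,-1.8,61,0,0,-0.3]]}}

```text
time_s: 4.3
ee_pos: [517.3, 256.6, 42.8]
tcp_rot: [1.0, -0.0, 0.003, -0.001]
wrist_force: [0.4, -0.6, 0.5]
opening: 0.997
```

Emit:
{"api": "arm_command", "payload": {"steps": [[0,0,0,0,0,0],[0,0,0,0,0,0],[0,0,0,0,0,0],[0,0,0,0,0,0],[0,0,0,0,0,0],[0,0,0,0,0,0]], "jaw": 1, "grip_force": 25}}

```text
time_s: 4.9
ee_pos: [517.6, 256.7, 43.1]
tcp_rot: [1.0, -0.0, 0.003, -0.001]
wrist_force: [-0.3, -0.1, 0.9]
opening: 0.344
```

Run:
```python
from h import *
from plant import arm, optics
st=arm.get_state();print(st["time_s"],st["ee_pos"],st["opening"],st["wrist_force"],st["torque"],Rot.from_quat(st["tcp_rot"]).as_rotvec(degrees=True))
s=optics.snapshot("wrist");np.savez("w4.npz",**s)
cv2.imwrite("pics/w4.png",s["color"][:,:,::-1])
```

```text
4.9 [517.5627602  256.67663713  43.10605961] 0.34371635148457125 [-0.28463635 -0.12325721  0.90577027] [ 0.01296767 -0.05902266 -0.07432733] [-1.79876578e+02  3.88563091e-02 -5.66147871e-01]
```

View pics/w4.png

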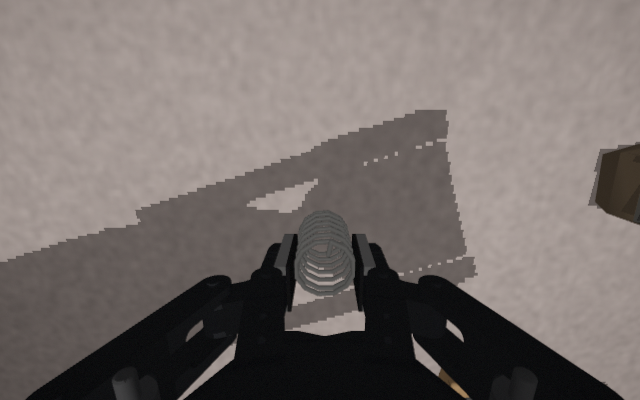

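Emit:
{"api": "arm_command", "payload": {"steps": [[0,0,-20,0,0,0],[0,0,-60,0,0,0],[0,0,-110,0,0,0],[0,0,-147,0,0,0],[20,20,-147,0,0,8.5],[50,55,-147,0,0,17],[80,90,-147,0,0,25.5],[110,122,-147,0,0,34],[135,150,-147,0,0,42.5],[144,160,-147,0,0,51]]}}

```text
time_s: 5.95
ee_pos: [662.5, 92.6, 190.1]
tcp_rot: [0.9, -0.435, 0.003, -0.002]
wrist_force: [-0.6, 1.0, -0.3]
opening: 0.343
```

```bash
cat > st.py <<'E'
from h import *
from plant import arm
def S(t=None,j=None):
    st=arm.get_state();R=Rot.from_quat(st["tcp_rot"]).as_matrix()
    print("t",round(st["time_s"],2),"pos",st["ee_pos"].round(2),"yaw",np.degrees(np.arctan2(R[1,0],R[0,0])).round(2),"F",st["wrist_force"].round(2),"T",st["torque"].round(3),"open",round(st["opening"],3),"tilt",R[:2,2].round(4))
    if t is not None: print(go(st,t,j))
    return st
E
python3 -c "
from st import *
S([661.8,95.95,190],-76)"
```

```text
t 5.95 pos [662.5   92.63 190.07] yaw -51.58 F [-0.63  1.03 -0.33] T [ 0.023  0.033 -0.034] open 0.343 tilt [0.0068 0.0009]
(array([-3. , -1.5,  0.1]), [array([-0.37, -0.13, 24.42]), array([   0.18,   -0.51, -155.58])])
```

Emit:
{"api": "arm_command", "payload": {"steps": [[-3,-1.5,0,0,0,8],[-3,-1.5,0,-0.3,-0.1,16],[-3,-1.5,0,-0.4,-0.1,24.4],[-3,-1.5,0,-0.4,-0.1,24.4],[-3,-1.5,0,-0.4,-0.1,24.4],[-3,-1.5,0,-0.4,-0.1,24.4]]}}

```text
time_s: 6.55
ee_pos: [661.6, 96.0, 189.8]
tcp_rot: [0.789, -0.615, -0.0, 0.0]
wrist_force: [-0.0, -0.5, -0.2]
opening: 0.349
```

```bash
python3 -c "
from st import *
from plant import optics
S([661.8,95.95,190],-76)
s=optics.snapshot('scene');np.savez('s5.npz',**s)
u,v=proj(s,[661,97,130]).astype(int);print(u,v)
crop(s,u,v,50,45,6,'pics/s5.png')
s=optics.snapshot('wrist');crop(s,324,240,65,60,5,'pics/w5.png');np.savez('w5.npz',**s)
"
```

```text
t 6.55 pos [661.6   95.98 189.81] yaw -75.86 F [-0.   -0.49 -0.22] T [-0.001 -0.021 -0.005] open 0.349 tilt [-0.0007 -0.0007]
(array([ 0.1, -0.2, -0.2]), [array([ 0.05, -0.03,  0.14]), array([ 4.0000e-02,  7.0000e-02, -1.7986e+02])])
316 245
```

View pics/s5.png

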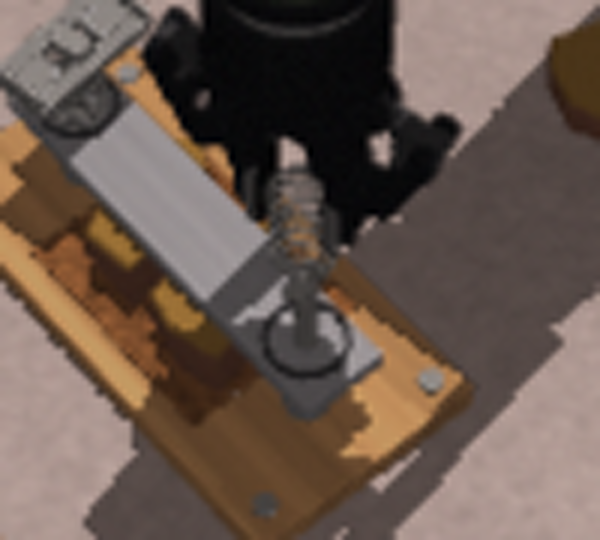

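View pics/w5.png

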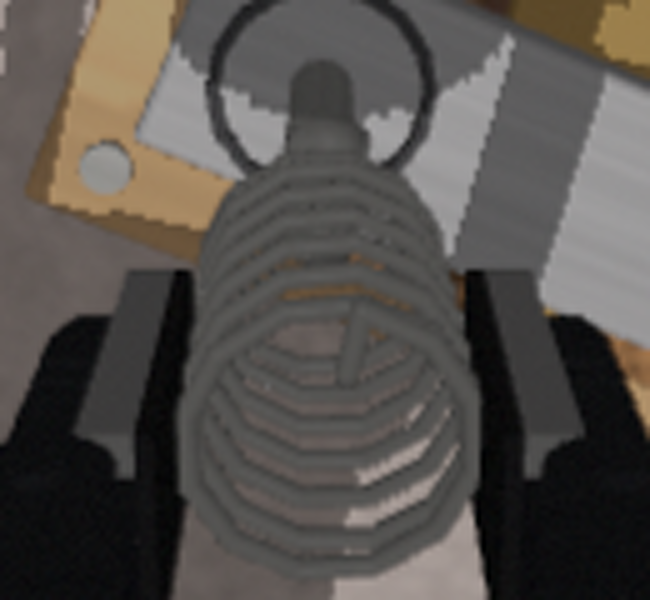

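```bash
python3 -c "
from h import *
s=dict(np.load('w5.npz'))
f=lambda x,y,z: ray(s,259+(x+.5)/5-.5,180+(y+.5)/5-.5,z)
z=190.6
C=f(330,433,z);A=f(359,303,z);B=f(345,385,z);d=A-B
print(C,f(480,432,z)-f(180,432,z),f(330,575,z)-f(330,290,z),np.degrees(np.arctan2(d[1],d[0])),np.hypot(*(B-C)[:2]),np.degrees(np.arctan2(*(B-C)[1::-1])))
print(proj(s,[661.1,97.3,126]))
"
```

```text
[662.21347293  96.00707533 190.6       ] [  7.09009706 -28.31784855   0.        ] [-30.31851728  -7.61003807   0.        ] 5.544116992389759 5.3998956447123625 -1.4230936624634354
[322.30283516 219.39042289]
```

Emit:
{"api": "arm_command", "payload": {"steps": [[0,0.5,8,0,0,0],[0,0.5,15,0,0,0],[0,0.5,18,0,0,0],[0,0.5,20,0,0,0],[0,0.5,22,0,0,0],[0,0.5,23,0,0,0]]}}

```text
time_s: 7.25
ee_pos: [661.2, 95.9, 166.8]
tcp_rot: [0.789, -0.615, 0.0, 0.0]
wrist_force: [-0.4, 0.6, -1.0]
opening: 0.344
```

```bash
python3 -c "
from st import *
S([661.4,95.95,165],-76)"
```

```text
t 7.25 pos [661.21  95.87 166.83] yaw -75.9 F [-0.42  0.6  -1.03] T [-0.078 -0.016 -0.   ] open 0.344 tilt [-0.0004 -0.0007]
(array([-0. , -0.2,  1.8]), [array([ 0.03, -0.03,  0.1 ]), array([ 5.000e-02,  5.000e-02, -1.799e+02])])
```

Emit:
{"api": "arm_command", "payload": {"steps": [[0,0,2,0,0,0],[0,0,4,0,0,0],[0,0,6,0,0,0],[0,0,8,0,0,0],[0,0,10,0,0,0]]}}

```text
time_s: 7.75
ee_pos: [661.2, 95.8, 156.7]
tcp_rot: [0.789, -0.615, 0.0, 0.0]
wrist_force: [0.1, 0.5, 0.2]
opening: 0.344
```

```bash
python3 -c "
from st import *
from plant import optics
S([661.4,95.95,165],-76)
s=optics.snapshot('scene')
crop(s,316,245,50,45,6,'pics/s6.png')
"
```

```text
t 7.75 pos [661.24  95.83 156.68] yaw -75.9 F [0.07 0.49 0.2 ] T [ 0.045  0.015 -0.007] open 0.344 tilt [-0.0004 -0.0006]
(array([-0.1, -0.2, -8.3]), [array([ 0.03, -0.03,  0.1 ]), array([ 5.000e-02,  5.000e-02, -1.799e+02])])
```

View pics/s6.png

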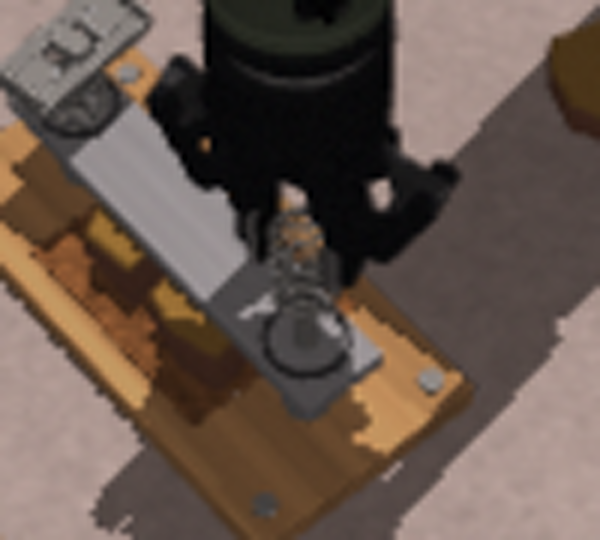

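Emit:
{"api": "arm_command", "payload": {"steps": [[-0.3,0,2,0,0,-8.5],[-0.6,0,4,0,0,-17],[-0.9,-0.2,7,0,0,-25.5],[-1.2,-0.3,10,0,0,-34],[-1.5,-0.4,13,0,0,-42.5],[-1.8,-0.5,16,0,0,-51],[-2.1,-0.5,18,0,0,-59.5],[-2.3,-0.6,20,0,0,-68],[-2.6,-0.6,22,0,0,-76.5],[-2.6,-0.6,24,0,0,-85]]}}

```text
time_s: 8.8
ee_pos: [660.9, 98.6, 132.1]
tcp_rot: [0.997, 0.082, -0.001, 0.0]
wrist_force: [0.4, -0.3, -1.1]
opening: 0.342
```

```bash
python3 -c "
from st import *
S([661.2,98.6,131],14)"
```

```text
t 8.8 pos [660.91  98.58 132.1 ] yaw 9.45 F [ 0.39 -0.3  -1.15] T [ 0.002  0.027 -0.035] open 0.342 tilt [-0.0011 -0.0006]
(array([0.3, 0. , 1.1]), [array([ 0.02,  0.07, -4.55]), array([ 1.1000e-01, -3.0000e-02,  1.7545e+02])])
```

Emit:
{"api": "arm_command", "payload": {"steps": [[0.3,0,0,0,0,-4.5],[0.3,0,0,0,0,-4.5]]}}

```text
time_s: 9.0
ee_pos: [661.2, 98.6, 132.0]
tcp_rot: [0.993, 0.121, -0.001, 0.0]
wrist_force: [0.2, 0.3, -1.1]
opening: 0.342
```

```bash
python3 -c "
from st import *
from plant import optics
S([661.2,98.6,131],14)
s=optics.snapshot('wrist');crop(s,324,240,65,60,5,'pics/w7.png');np.savez('w7.npz',**s)
"
```

```text
t 9.0 pos [661.18  98.58 132.  ] yaw 13.94 F [ 0.15  0.31 -1.1 ] T [ 0.028 -0.028  0.04 ] open 0.342 tilt [-0.0012 -0.0007]
(array([ 0., -0.,  1.]), [array([ 0.02,  0.08, -0.06]), array([ 1.2000e-01, -3.0000e-02,  1.7994e+02])])
```

View pics/w7.png

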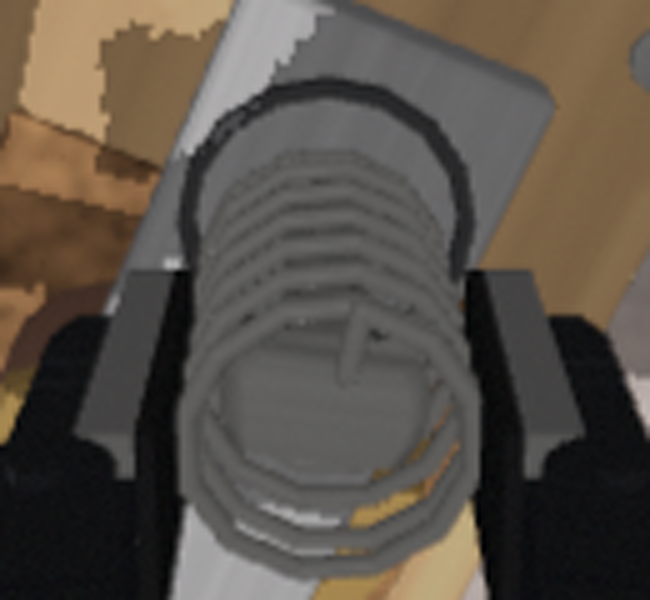

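The head sits inside the coil, and the top end (350,340 in the crop) is beside its far flat. I lower slowly.

Emit:
{"api": "arm_command", "payload": {"steps": [[0,0,3,0,0,0],[0,0,5,0,0,0],[0,0,7,0,0,0],[0,0,8,0,0,0],[0,0,9,0,0,0]]}}

```text
time_s: 9.55
ee_pos: [661.2, 98.6, 122.9]
tcp_rot: [0.993, 0.12, -0.001, 0.0]
wrist_force: [0.3, 0.1, -1.1]
opening: 0.349
```

```bash
python3 -c "
from st import *
S([661.2,98.6,131],14)"
```

```text
t 9.55 pos [661.15  98.56 122.88] yaw 13.83 F [ 0.26  0.08 -1.14] T [ 0.015 -0.016  0.032] open 0.349 tilt [-0.0013 -0.0006]
(array([ 0. , -0. , -8.1]), [array([ 0.02,  0.08, -0.17]), array([ 1.3000e-01, -3.0000e-02,  1.7983e+02])])
```

Emit:
{"api": "arm_command", "payload": {"steps": [[0,0,2,0,0,0],[0,0,3,0,0,0],[0,0,4,0,0,0],[0,0,5,0,0,0],[0,0,6,0,0,0]]}}

```text
time_s: 10.05
ee_pos: [661.2, 98.5, 116.8]
tcp_rot: [0.993, 0.12, -0.001, 0.0]
wrist_force: [0.0, 0.6, -1.0]
opening: 0.342
```

```bash
python3 -c "
from st import *
S([661.2,98,115],14)"
```

```text
t 10.05 pos [661.17  98.55 116.84] yaw 13.83 F [ 0.05  0.61 -1.05] T [ 0.04  -0.019 -0.023] open 0.342 tilt [-0.0012 -0.0006]
(array([-0.1,  0.5,  1.8]), [array([ 0.02,  0.08, -0.17]), array([ 1.2000e-01, -3.0000e-02,  1.7983e+02])])
```

Emit:
{"api": "arm_command", "payload": {"steps": [[0,0.3,0.6,0,0,0],[0,0.6,1.2,0,0,0],[0,0.9,1.8,0,0,0],[0,0.9,2.2,0,0,0]]}}

```text
time_s: 10.45
ee_pos: [661.5, 97.8, 115.0]
tcp_rot: [0.993, 0.12, -0.001, 0.0]
wrist_force: [-1.4, 1.4, 1.5]
opening: 0.343
```

```bash
python3 -c "
from st import *
from plant import optics
S([661.2,98,115],14)
s=optics.snapshot('wrist');crop(s,324,240,65,60,5,'pics/w8.png');np.savez('w8.npz',**s)
"
```

```text
t 10.45 pos [661.47  97.82 114.97] yaw 13.83 F [-1.38  1.39  1.49] T [0.132 0.129 0.043] open 0.343 tilt [-0.001  -0.0003]
(array([-0.2, -0.2, -0. ]), [array([ 0.  ,  0.06, -0.17]), array([ 1.0000e-01, -1.0000e-02,  1.7983e+02])])
```

View pics/w8.png

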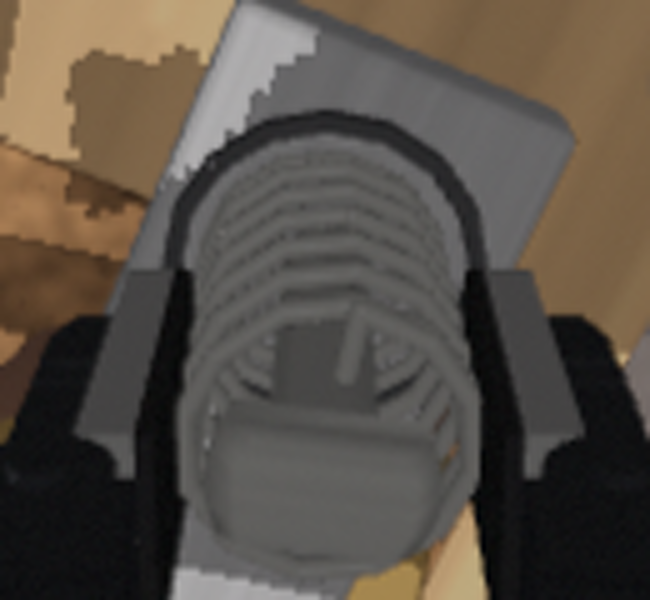

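The top end is now below the head and the foot stands inside the ring with a light contact of about 2.5 N. I release.

Emit:
{"api": "arm_command", "payload": {"steps": [[0,0,0,0,0,0],[0,0,0,0,0,0],[0,0,0,0,0,0],[0,0,0,0,0,0],[0,0,-15,0,0,0],[0,0,-50,0,0,0],[0,0,-85,0,0,0],[0,0,-85,0,0,0]], "jaw": -1}}

```text
time_s: 11.3
ee_pos: [666.0, 98.0, 208.8]
tcp_rot: [0.993, 0.12, 0.007, 0.001]
wrist_force: [0.1, 0.5, 1.0]
opening: 1.002
```

```bash
python3 -c "
from st import *
from plant import optics
S([661.2,98,200],14)
s=optics.snapshot('wrist');crop(s,324,240,75,60,5,'pics/w9.png');np.savez('w9.npz',**s)
s=optics.snapshot('scene');np.savez('s9.npz',**s);crop(s,316,245,50,45,6,'pics/s9.png')
s=optics.snapshot('top');np.savez('t9.npz',**s);
"
```

```text
t 11.3 pos [665.99  98.   208.79] yaw 13.84 F [0.08 0.46 0.97] T [-0.008 -0.028 -0.009] open 1.002 tilt [ 0.0135 -0.0002]
(array([-4.8, -1.2,  8.7]), [array([ 0.2 , -0.75, -0.16]), array([ -1.17,  -0.31, 179.84])])
```

View pics/w9.png

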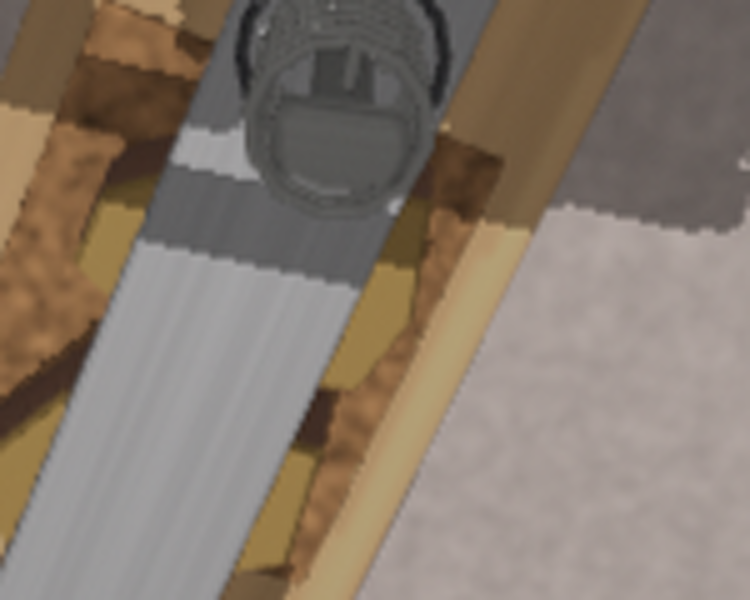

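View pics/s9.png

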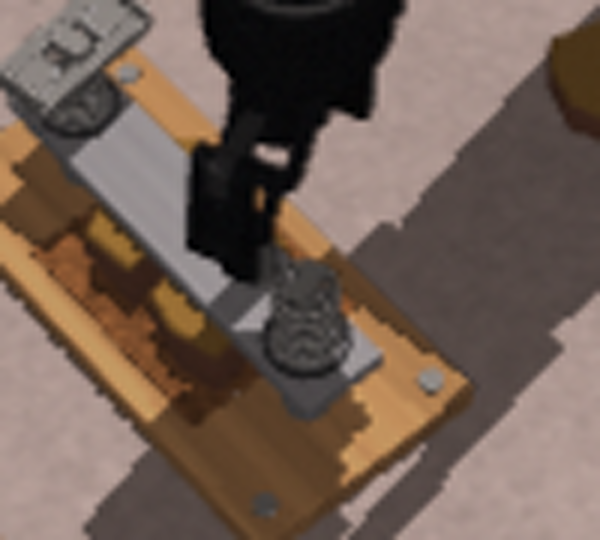

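The top end is under the head, and the spring stands inside the ring like the other one. Next I look at the key.

Emit:
{"api": "arm_command", "payload": {"steps": [[-270,387,0,0,0,0],[-270,387,0,0,0,0],[-270,387,0,0,0,0],[-270,387,0,0,0,0],[-270,387,0,0,0,0],[-270,387,0,0,0,0],[-270,387,0,0,0,0],[-270,387,85,0,0,0],[-270,387,85,0,0,0],[-270,387,85,0,0,0]]}}

```text
time_s: 12.45
ee_pos: [490.1, -343.3, 113.7]
tcp_rot: [0.993, 0.12, -0.001, -0.001]
wrist_force: [0.1, -1.0, -0.5]
opening: 1.003
```

```bash
python3 -c "
from st import *
S([498,-343,120],14)
s=dict(np.load('w9.npz'))
f=lambda x,y,z: ray(s,249+(x+.5)/5-.5,180+(y+.5)/5-.5,z)
print('spring top centre',f(340,127,116),f(433,127,116)-f(247,127,116))
"
```

```text
t 12.45 pos [ 490.09 -343.3   113.7 ] yaw 13.81 F [ 0.14 -1.03 -0.54] T [-0.068 -0.034  0.018] open 1.003 tilt [-0.002   0.0014]
(array([ 7.7,  1.6, -6.3]), [array([-0.11,  0.09, -0.19]), array([1.4000e-01, 1.7000e-01, 1.7981e+02])])
spring top centre [661.16160764  97.27059297 116.        ] [28.92638683  6.97972956  0.        ]
```

```bash
python3 -c "
from st import *
from plant import optics
s=optics.snapshot('wrist');np.savez('w10.npz',**s)
cv2.imwrite('pics/w10.png',s['color'][:,:,::-1])
u,v=proj(s,[483,-285,4]).astype(int);print(u,v)
crop(s,u,v,75,60,5,'pics/w10c.png')
"
```

```text
333 130
```

View pics/w10.png

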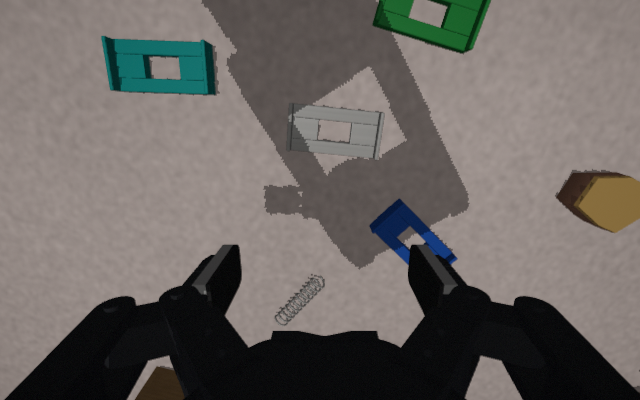

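View pics/w10c.png

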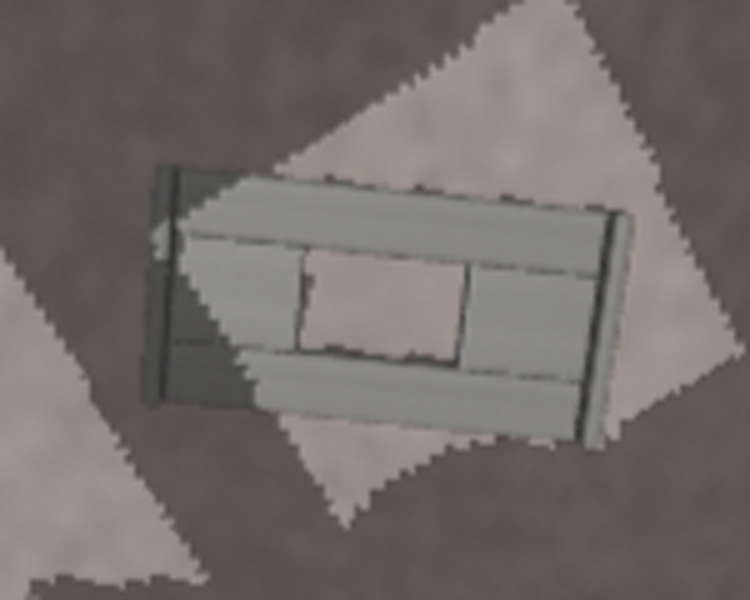

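The grey key lies at wrist pixel (336,131), clear of the blue one at (413,235) and the green one at (430,20).

```bash
python3 -c "
from st import *
s=dict(np.load('w10.npz'))
f=lambda x,y,z: ray(s,333-75+(x+.5)/5-.5,130-60+(y+.5)/5-.5,z)
q=[f(*p,8) for p in ((178,170),(612,210),(580,442),(162,403))]
sl=[f(*p,8) for p in ((303,250),(467,265),(460,367),(297,350))]
for Q in (q,sl):
  Q=np.array(Q);print('c',Q.mean(0));e=np.roll(Q,-1,0)-Q
  print([(np.hypot(*v[:2]).round(1),np.degrees(np.arctan2(v[1],v[0])).round(1)) for v in e])
g=np.array([f(*p,16) for p in ((158,165),(630,212),(600,448),(145,402))]);print(g.mean(0))
C=np.array(sl).mean(0);
S([480.5,-286,120],8.7+90)
"
```

```text
c [ 483.95769451 -285.46993327    8.        ]
[(np.float64(67.1), np.float64(8.7)), (np.float64(36.1), np.float64(-81.3)), (np.float64(67.7), np.float64(-171.5)), (np.float64(35.8), np.float64(97.9))]
c [ 483.68984764 -285.46657494    8.        ]
[(np.float64(25.7), np.float64(8.7)), (np.float64(15.8), np.float64(-78.8)), (np.float64(26.1), np.float64(-172.1)), (np.float64(15.4), np.float64(99.9))]
[ 483.68385508 -285.1105988    16.        ]
t 12.5 pos [ 485.27 -346.98  108.38] yaw 13.58 F [-1.76 -3.07 -2.31] T [-0.126  0.061 -0.006] open 1.002 tilt [-0.0097  0.0025]
(array([  9.6, -60.5, -11.4]), [array([ -0.6 ,   0.21, -85.12]), array([ 0.22,  0.61, 94.88])])
```

Emit:
{"api": "arm_command", "payload": {"steps": [[13,-60,0,0,0,8.5],[13,-60,0,0,0,17],[13,-60,5,0,0,25.5],[13,-60,10,0,0,34],[13,-60,15,0,0,42.5],[13,-60,20,0,0,51],[13,-60,25,0,0,59.5],[13,-60,30,0,0,68],[13,-60,35,0,0,76.5],[13,-60,38,0,0,85]]}}

```text
time_s: 13.5
ee_pos: [482.1, -284.2, 68.7]
tcp_rot: [0.81, -0.586, -0.007, 0.002]
wrist_force: [-0.3, -0.5, 0.0]
opening: 0.999
```

```bash
python3 -c "
from st import *
S([483.8,-285.4,70],-81.4)"
```

```text
t 13.5 pos [ 482.1  -284.17   68.69] yaw -71.77 F [-0.32 -0.55  0.02] T [ 0.004  0.01  -0.024] open 0.999 tilt [-0.013   0.0052]
(array([ 1.7, -1.2, -1.3]), [array([0.66, 0.46, 9.63]), array([  -0.69,    0.98, -170.36])])
```

Emit:
{"api": "arm_command", "payload": {"steps": [[1.7,-1.2,0,0.6,0.4,8],[1.7,-1.2,0,0.7,0.5,9.6],[1.7,-1.2,0,0.7,0.5,9.6],[1.7,-1.2,0,0.7,0.5,9.6]]}}

```text
time_s: 13.9
ee_pos: [483.5, -285.1, 68.4]
tcp_rot: [0.759, -0.651, 0.0, -0.0]
wrist_force: [0.4, -0.2, 0.0]
opening: 1.0
```

```bash
python3 -c "
from st import *
from plant import optics
S([483.8,-285.4,20],-81.4)
s=optics.snapshot('wrist');np.savez('w11.npz',**s)
cv2.imwrite('pics/w11.png',s['color'][:,:,::-1])
"
```

```text
t 13.9 pos [ 483.51 -285.13   68.37] yaw -81.25 F [ 0.44 -0.15  0.03] T [0.034 0.002 0.003] open 1.0 tilt [0.0001 0.    ]
(array([ 0.3, -0.2, 48.4]), [array([-0.01,  0.  ,  0.15]), array([-0.0000e+00, -1.0000e-02, -1.7985e+02])])
```

View pics/w11.png

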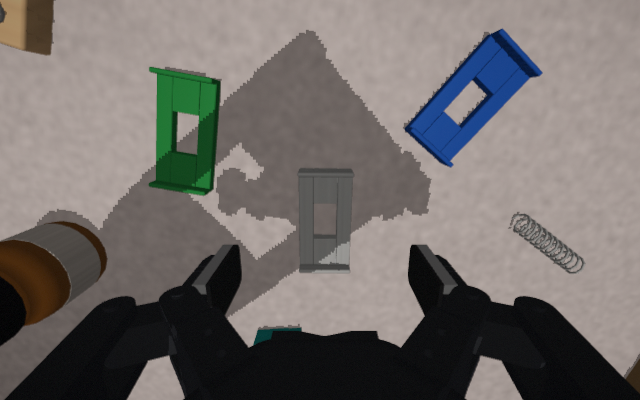

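The key is aligned and centred between the jaws, with its slot at about (325,220) and the neighbours well clear.

```bash
python3 -c "
from st import *
s=dict(np.load('w11.npz'))
c=s['color'][155:285,280:370,::-1];cv2.imwrite('pics/w11c.png',cv2.resize(cv2.convertScaleAbs(c,alpha=1.8),None,fx=4.5,fy=4.5,interpolation=cv2.INTER_CUBIC))
for p in ((326,170),(324.5,271)): print(ray(s,*p,14))
for p in ((325.5,204),(325,237)): print(ray(s,*p,8))
print(ray(s,300,220,8),ray(s,351.5,220,8))
"
```

```text
[ 520.33501376 -280.52916222   14.        ]
[ 448.43331634 -290.59001343   14.        ]
[ 495.89993763 -284.00375315    8.        ]
[ 471.6789393  -287.38595795    8.        ]
[ 481.72565289 -268.34464972    8.        ] [ 487.11769157 -303.55650482    8.        ]
```

View pics/w11c.png

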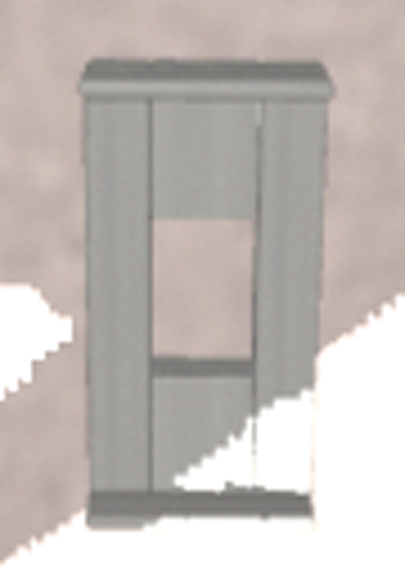

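Emit:
{"api": "arm_command", "payload": {"steps": [[0.6,-0.5,12,0,0,0.2],[0.6,-0.5,30,0,0,0.3],[0.6,-0.5,42,0,0,0.3],[0.6,-0.5,46,0,0,0.3],[0.6,-0.5,47.5,0,0,0.3],[0.6,-0.5,47.5,0,0,0.3]]}}

```text
time_s: 14.55
ee_pos: [484.5, -285.9, 21.1]
tcp_rot: [0.757, -0.653, 0.0, -0.0]
wrist_force: [-0.1, -0.2, -0.6]
opening: 1.0
```

Emit:
{"api": "arm_command", "payload": {"steps": [[0,0,0,0,0,0],[0,0,0,0,0,0],[0,0,0,0,0,0],[0,0,0,0,0,0],[0,0,0,0,0,0],[0,0,0,0,0,0]], "jaw": 1, "grip_force": 60}}

```text
time_s: 15.15
ee_pos: [485.1, -286.4, 21.9]
tcp_rot: [0.757, -0.653, 0.001, -0.0]
wrist_force: [0.1, 1.2, 5.6]
opening: 0.394
```

```bash
python3 -c "
from st import *
S([484,-285.6,150],-85)"
```

```text
t 15.15 pos [ 485.07 -286.45   21.94] yaw -81.57 F [0.13 1.18 5.62] T [ 0.042  0.079 -0.015] open 0.394 tilt [ 0.0019 -0.0014]
(array([  -0.8,    0.7, -128.1]), [array([-0.1 , -0.09,  3.43]), array([ 1.5000e-01, -1.6000e-01, -1.7657e+02])])
```

Emit:
{"api": "arm_command", "payload": {"steps": [[0,0,-10,0,0,0],[0,0,-50,0,0,0],[0,0,-100,0,0,0],[0,0,-150,0,0,0],[-30,-20,-178,0,0,1],[-70,-46,-178,0,0,2],[-110,-72,-178,0,0,3],[-150,-98,-178,0,0,3.4],[-190,-124,-178,0,0,3.4],[-230,-150,-178,0,0,3.4]]}}

```text
time_s: 16.15
ee_pos: [599.2, -34.7, 199.6]
tcp_rot: [0.737, -0.675, 0.001, 0.0]
wrist_force: [1.0, -0.8, -1.2]
opening: 0.394
```

```bash
python3 -c "
from st import *
S([661.2,97.3,180],-85)"
```

```text
t 16.15 pos [599.23 -34.69 199.63] yaw -84.97 F [ 1.01 -0.79 -1.18] T [-0.006 -0.045  0.009] open 0.394 tilt [ 0.0009 -0.0013]
(array([-126.1,  -73.3,   19.5]), [array([-0.05, -0.08,  0.03]), array([ 1.3000e-01, -7.0000e-02, -1.7997e+02])])
```

Emit:
{"api": "arm_command", "payload": {"steps": [[-40,-24,0,0,0,0],[-80,-48,0,0,0,0],[-110,-65,5,0,0,0],[-122,-72,12,0,0,0],[-126,-73,18,0,0,0],[-126,-73,18,0,0,0],[-126,-73,18,0,0,0]]}}

```text
time_s: 16.85
ee_pos: [660.1, 95.6, 180.9]
tcp_rot: [0.737, -0.676, 0.0, 0.001]
wrist_force: [0.8, 0.0, -1.1]
opening: 0.395
```

```bash
python3 -c "
from st import *
from plant import optics
S([661.2,97.3,180],-85)
s=optics.snapshot('wrist');np.savez('w12.npz',**s);crop(s,324,230,75,60,5,'pics/w12.png')
s=optics.snapshot('scene');np.savez('s12.npz',**s);crop(s,316,235,50,45,6,'pics/s12.png')
"
```

```text
t 16.85 pos [660.1   95.57 180.87] yaw -85.06 F [ 0.8   0.01 -1.1 ] T [-0.022  0.01  -0.044] open 0.395 tilt [-0.0009 -0.0021]
(array([-1.6, -1.2,  0.9]), [array([ 0.06, -0.11, -0.06]), array([-1.8000e-01, -1.0000e-01,  1.7994e+02])])
```

View pics/w12.png

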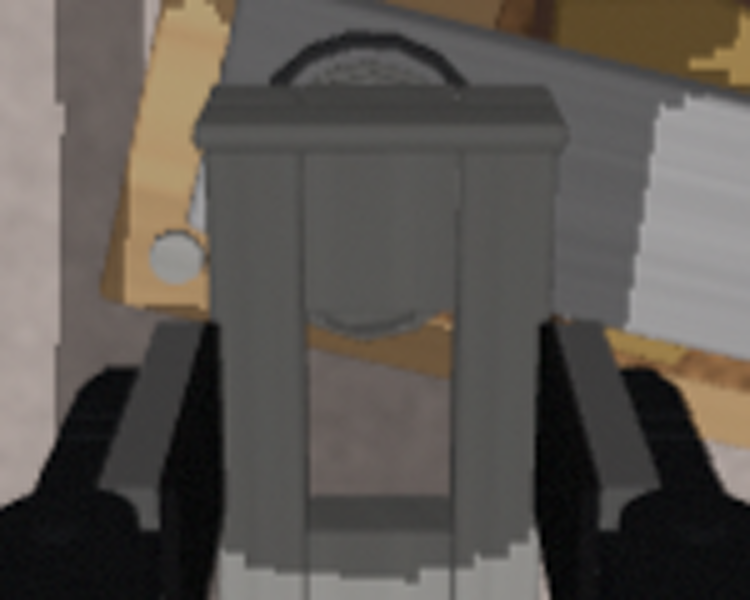

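View pics/s12.png

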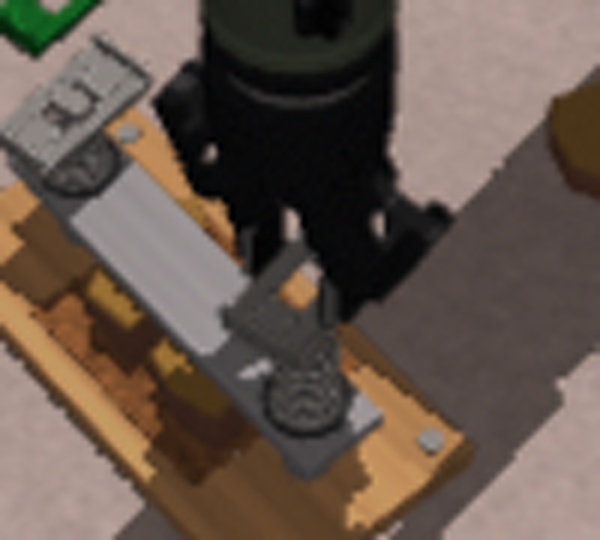

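```bash
python3 -c "
from st import *
s=dict(np.load('w12.npz'))
f=lambda x,y,z: ray(s,249+(x+.5)/5-.5,170+(y+.5)/5-.5,z)
z=167
A=f(378,316,z);B=f(379,530,z);print(A,B,(A+B)/2,np.hypot(*(A-B)[:2]),np.degrees(np.arctan2(*(A-B)[1::-1])))
L=f(303,424,z);R=f(453,424,z);print(L,R,np.hypot(*(L-R)[:2]))
# flange top
print(f(195,132,z+8),f(567,132,z+8),np.hypot(*(f(195,132,z+8)-f(567,132,z+8))[:2]))
"
```

```text
[671.75976037  96.65214429 167.        ] [646.3184389  94.3643866 167.       ] [659.03909963  95.50826544 167.        ] 25.54397528751498 5.138383141041123
[658.5410367  103.60254168 167.        ] [659.89837016  87.55327708 167.        ] 16.106559165245752
[692.71755547 115.89271075 175.        ] [695.71179345  80.7000676  175.        ] 35.31979038936679
```

Emit:
{"api": "arm_command", "payload": {"steps": [[-1.6,-2.3,4,0,0,0],[-1.6,-2.3,12,0,0,0],[-1.6,-2.3,22,0,0,0],[-1.6,-2.3,28,0,0,0],[-1.6,-2.3,29,0,0,0],[-1.6,-2.3,29,0,0,0]]}}

```text
time_s: 17.55
ee_pos: [662.5, 97.3, 152.0]
tcp_rot: [0.737, -0.676, 0.0, 0.001]
wrist_force: [0.2, 0.2, -1.6]
opening: 0.388
```

```bash
python3 -c "
from st import *
from plant import optics
S([662.2,97.4,140],-85)
s=optics.snapshot('wrist');np.savez('w13.npz',**s);crop(s,324,230,75,60,5,'pics/w13.png')
"
```

```text
t 17.55 pos [662.55  97.29 152.02] yaw -85.08 F [ 0.18  0.17 -1.59] T [0.039 0.003 0.012] open 0.388 tilt [-0.0003 -0.0017]
(array([-0.2,  0.3, 12. ]), [array([ 0.03, -0.1 , -0.08]), array([-1.5000e-01, -4.0000e-02,  1.7992e+02])])
```

View pics/w13.png

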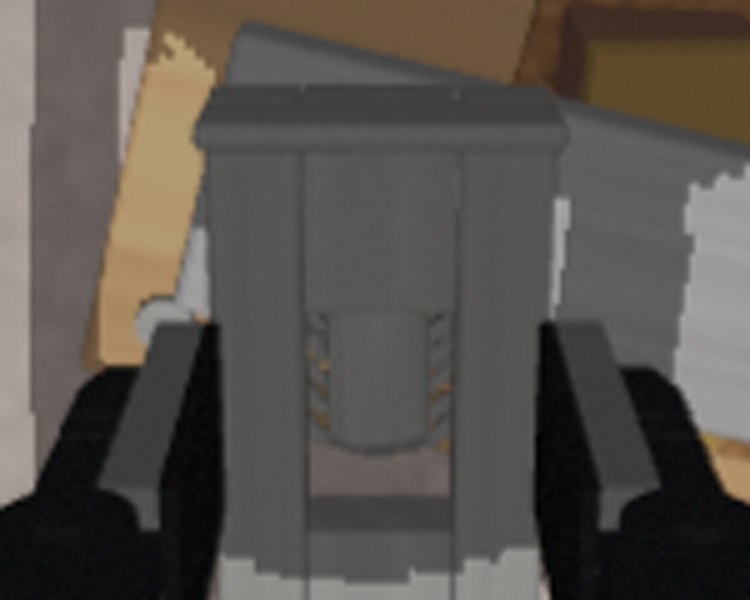

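The head shows centred across the slot (328–433 within 303–453). I lower slowly.

Emit:
{"api": "arm_command", "payload": {"steps": [[-0.1,0.2,2,0,0,0],[-0.1,0.2,4,0,0,0],[-0.1,0.2,5,0,0,0],[-0.1,0.2,6,0,0,0],[-0.1,0.2,7,0,0,0],[-0.1,0.2,8,0,0,0]]}}

```text
time_s: 18.2
ee_pos: [662.8, 97.3, 144.7]
tcp_rot: [0.737, -0.676, 0.001, 0.0]
wrist_force: [-0.1, 0.5, -1.0]
opening: 0.393
```

```bash
python3 -c "
from st import *
s=dict(np.load('w13.npz'))
f=lambda x,y,z: ray(s,249+(x+.5)/5-.5,170+(y+.5)/5-.5,z)
print(f(380,450,125))
S([662.2,97.4,140],-85)"
```

```text
[651.29598862  96.14576672 125.        ]
t 18.2 pos [662.79  97.34 144.66] yaw -85.08 F [-0.13  0.48 -1.  ] T [-0.028 -0.022 -0.015] open 0.393 tilt [ 0.001  -0.0017]
(array([-0.1,  0.6,  4.7]), [array([-0.05, -0.1 , -0.08]), array([-1.6000e-01,  7.0000e-02,  1.7992e+02])])
```

Emit:
{"api": "arm_command", "payload": {"steps": [[0,0.4,2,0,0,0],[0,0.4,3.5,0,0,0],[0,0.4,5,0,0,0],[0,0.4,6,0,0,0],[0,0.4,7,0,0,0]]}}

```text
time_s: 18.7
ee_pos: [662.5, 97.3, 137.8]
tcp_rot: [0.737, -0.676, 0.001, 0.0]
wrist_force: [-0.8, 0.2, 0.9]
opening: 0.393
```

```bash
python3 -c "
from st import *
S([662.2,97.4,133],-85)"
```

```text
t 18.7 pos [662.46  97.33 137.79] yaw -85.08 F [-0.75  0.19  0.86] T [-0.042  0.169  0.027] open 0.393 tilt [ 0.0011 -0.0017]
(array([-0.1,  0.3,  4.8]), [array([-0.05, -0.1 , -0.08]), array([-1.6000e-01,  8.0000e-02,  1.7992e+02])])
```

Emit:
{"api": "arm_command", "payload": {"steps": [[0,0.2,1.2,0,0,0],[0,0.2,2.4,0,0,0],[0,0.2,3.6,0,0,0],[0,0.2,4.4,0,0,0],[0,0.2,5,0,0,0],[0,0.2,5,0,0,0]]}}

```text
time_s: 19.3
ee_pos: [662.9, 97.3, 134.4]
tcp_rot: [0.737, -0.676, 0.002, -0.0]
wrist_force: [-2.5, 0.1, 7.7]
opening: 0.391
```

```bash
python3 -c "
from st import *
from plant import optics
S([662.2,97.4,133],-85)
s=optics.snapshot('wrist');np.savez('w14.npz',**s);crop(s,324,230,75,60,5,'pics/w14.png')
"
```

```text
t 19.3 pos [662.86  97.35 134.44] yaw -85.07 F [-2.53  0.1   7.74] T [-0.057  0.514 -0.002] open 0.391 tilt [ 0.0027 -0.0018]
(array([-0.1,  0.7,  1.4]), [array([-0.15, -0.12, -0.07]), array([ -0.18,   0.23, 179.93])])
```

View pics/w14.png

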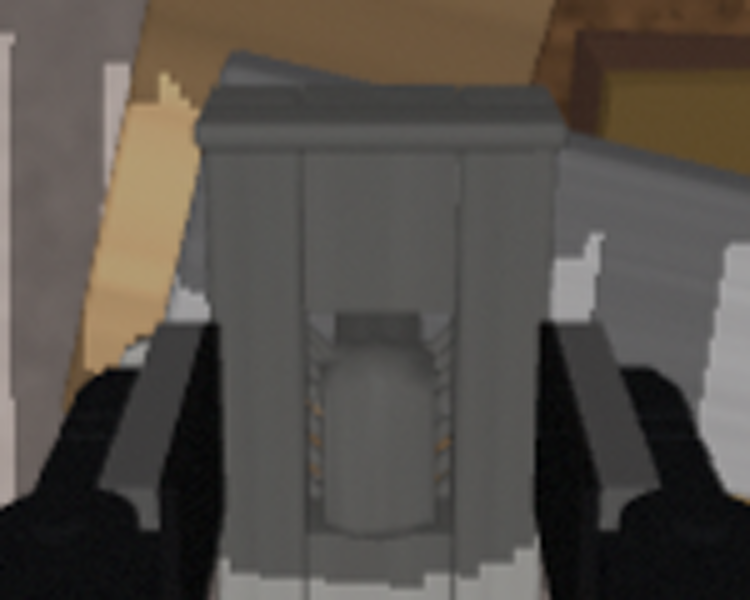

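The head is inside the slot and the neck shows above it at (378,330). The key sits about 0.7 mm far in x, so I ease it back while pressing further.

Emit:
{"api": "arm_command", "payload": {"steps": [[0,0.8,2,0,0,0],[0,1.2,3,0,0,0],[0,1.4,3.6,0,0,0],[0,1.4,4,0,0,0],[0,1.4,4,0,0,0]]}}

```text
time_s: 19.85
ee_pos: [662.7, 97.3, 133.2]
tcp_rot: [0.737, -0.676, 0.003, -0.001]
wrist_force: [-3.7, 0.3, 8.8]
opening: 0.393
```

```bash
python3 -c "
from st import *
S([662.2,97.4,132.9],-85)
"
```

```text
t 19.85 pos [662.73  97.31 133.16] yaw -85.08 F [-3.65  0.34  8.81] T [-0.031  0.511 -0.02 ] open 0.393 tilt [ 0.0061 -0.0017]
(array([-0.1,  0.5,  0.3]), [array([-0.34, -0.12, -0.07]), array([ -0.2 ,   0.54, 179.92])])
```

Emit:
{"api": "arm_command", "payload": {"steps": [[0,1.5,2,0.2,0,0],[0,2.5,3,0.4,0,0],[0,3,4,0.4,0,0],[0,3,4.5,0.4,0,0]]}}

```text
time_s: 20.25
ee_pos: [662.1, 97.2, 132.3]
tcp_rot: [0.737, -0.676, 0.007, -0.006]
wrist_force: [-1.6, 0.3, 12.0]
opening: 0.393
```

```bash
python3 -c "
from st import *
from plant import optics
S([662.2,97.4,132.9],-85)
s=optics.snapshot('wrist');np.savez('w15.npz',**s);crop(s,324,230,75,60,5,'pics/w15.png')
f=lambda x,y,z: ray(s,249+(x+.5)/5-.5,170+(y+.5)/5-.5,z)
"
```

```text
t 20.25 pos [662.1   97.24 132.27] yaw -85.07 F [-1.64  0.27 12.02] T [ 0.081  0.334 -0.004] open 0.393 tilt [ 0.0195 -0.0007]
(array([-0.2, -0.1, -0.6]), [array([-1.11, -0.14, -0.07]), array([ -0.22,   1.74, 179.92])])
```

View pics/w15.png

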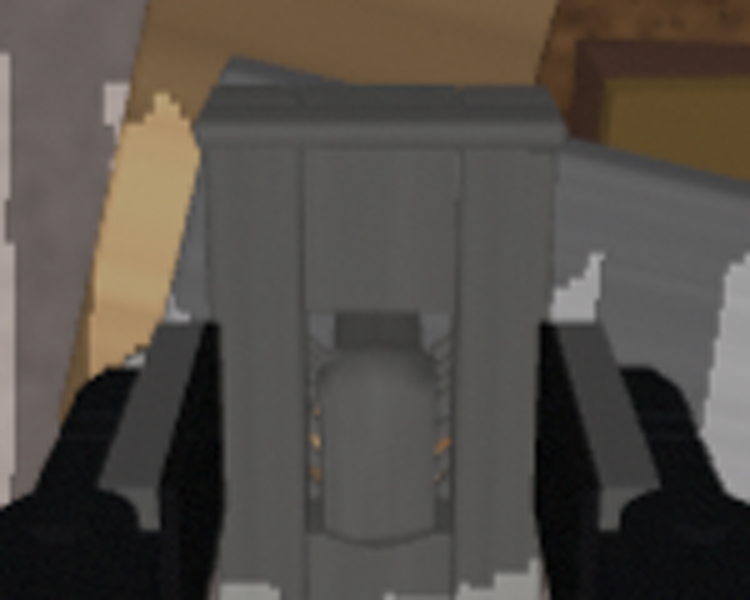

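The force is about 13 N and the key's top is below the head. I level the tilt and begin the turn gently.

Emit:
{"api": "arm_command", "payload": {"steps": [[0,1,3.8,-0.6,0,0],[0,1.5,3.8,-1.1,0,0],[0,1.5,3.8,-1.1,0,-4],[0,1.5,3.8,-1.1,0,-9],[-0.2,1.7,3.8,-1.1,0,-15]]}}

```text
time_s: 20.8
ee_pos: [663.3, 97.3, 132.4]
tcp_rot: [0.82, -0.573, 0.005, -0.0]
wrist_force: [-0.8, 0.4, 11.2]
opening: 0.392
```

```bash
python3 -c "
from st import *
S([662.2,97.4,132.3],-70)
"
```

```text
t 20.8 pos [663.34  97.27 132.4 ] yaw -69.87 F [-0.82  0.37 11.16] T [-0.013  0.076 -0.09 ] open 0.392 tilt [ 0.0083 -0.0047]
(array([-0.5,  1. ,  0.1]), [array([-0.36, -0.42,  0.13]), array([   0.65,   -0.56, -179.86])])
```

Emit:
{"api": "arm_command", "payload": {"steps": [[-0.7,1.5,3.6,-0.3,-0.3,-6],[-0.8,2,3.6,-0.3,-0.4,-14],[-0.9,2.1,3.6,-0.3,-0.4,-22],[-1,2.2,3.6,-0.3,-0.4,-30]]}}

```text
time_s: 21.2
ee_pos: [664.2, 98.1, 132.8]
tcp_rot: [0.941, -0.338, 0.004, -0.001]
wrist_force: [0.1, 1.3, 10.6]
opening: 0.391
```

```bash
python3 -c "
from st import *
S([661.6,98,132.3],0)
"
```

```text
t 21.2 pos [664.17  98.06 132.8 ] yaw -39.56 F [ 0.1   1.25 10.61] T [ 0.297  0.004 -0.073] open 0.391 tilt [ 0.0087 -0.0007]
(array([-1.9,  1.7,  0.5]), [array([ -0.13,  -0.49, -39.56]), array([ -0.63,   0.17, 140.44])])
```

Emit:
{"api": "arm_command", "payload": {"steps": [[-2,1.3,3.8,0,-0.4,-6],[-3.5,2.2,4,0,-0.5,-13],[-4,2.5,4,0,-0.5,-20],[-4.2,2.5,4,0,-0.5,-28]]}}

```text
time_s: 21.6
ee_pos: [662.3, 99.5, 132.7]
tcp_rot: [0.995, -0.098, 0.004, -0.003]
wrist_force: [-0.7, 2.2, 9.5]
opening: 0.394
```

```bash
python3 -c "
from st import *
from plant import optics
S([661.3,98.3,132.3],0)
s=optics.snapshot('wrist');np.savez('w16.npz',**s);crop(s,324,230,75,60,5,'pics/w16.png')
"
```

```text
t 21.6 pos [662.3   99.46 132.68] yaw -11.26 F [-0.69  2.18  9.53] T [ 0.281  0.115 -0.074] open 0.394 tilt [0.0088 0.0043]
(array([-0.8,  1.3,  0.4]), [array([ -0.3 ,  -0.48, -11.26]), array([ -0.71,   0.44, 168.74])])
```

View pics/w16.png

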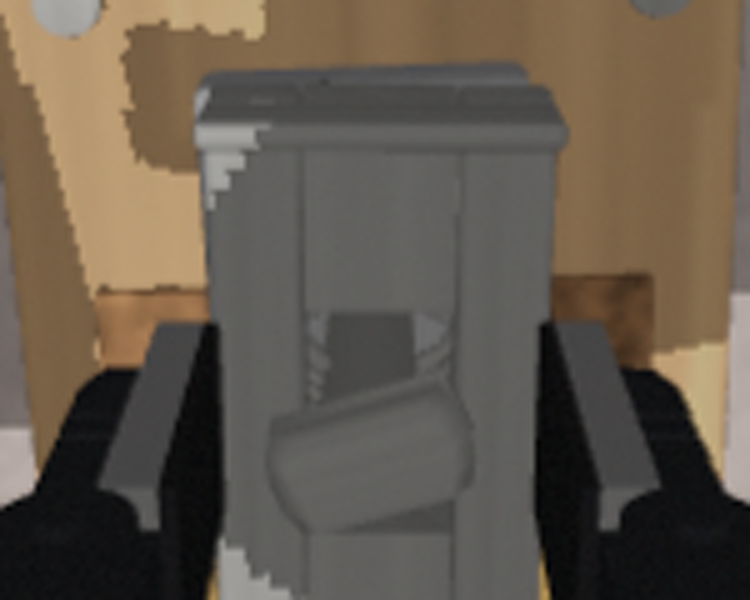

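The head now lies across the slot above the key, at (370,455) in the crop, turned about 74°. I turn a bit more and centre.

Emit:
{"api": "arm_command", "payload": {"steps": [[-1.5,1.5,3.6,0,-0.4,-6],[-2,2.2,3.8,0,-0.5,-11],[-2,2.4,3.8,0,-0.5,-13],[-2,2.4,3.8,0,-0.5,-13]]}}

```text
time_s: 22.05
ee_pos: [662.1, 98.8, 132.5]
tcp_rot: [1.0, 0.018, 0.003, -0.004]
wrist_force: [-1.5, 3.2, 10.7]
opening: 0.391
```

```bash
python3 -c "
from st import *
from plant import optics
S([661.3,98.3,132.3],0)
s=optics.snapshot('wrist');np.savez('w17.npz',**s);crop(s,324,230,75,60,5,'pics/w17.png')
"
```

```text
t 22.05 pos [662.08  98.83 132.5 ] yaw 2.04 F [-1.52  3.19 10.67] T [ 0.505  0.38  -0.036] open 0.391 tilt [0.0062 0.0072]
(array([-0.8,  0.5,  0.2]), [array([-0.41, -0.36,  2.05]), array([   0.56,   -0.63, -177.95])])
```

View pics/w17.png

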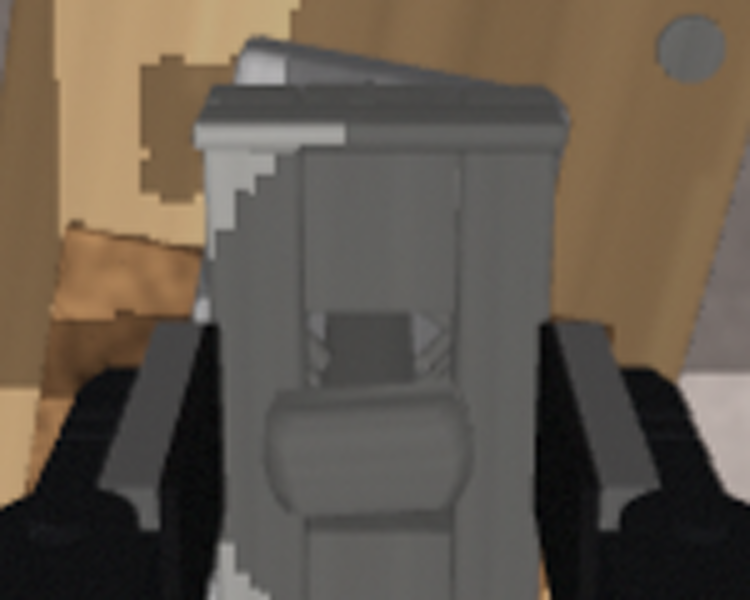

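Turned about 87°, with the head square across the slot. I let the spring lift the key gently against the head, then open.

Emit:
{"api": "arm_command", "payload": {"steps": [[-1,0.5,3,0,-0.3,0],[-1,0.5,2,0,-0.3,0],[-1,0.5,1,0,-0.3,0],[-1,0.5,0,0,-0.3,0],[-1,0.5,-0.7,0,-0.3,0],[-1,0.5,-0.7,0,-0.3,0]]}}

```text
time_s: 22.7
ee_pos: [662.0, 98.9, 134.0]
tcp_rot: [1.0, 0.018, 0.002, -0.004]
wrist_force: [1.4, 3.0, 4.2]
opening: 0.394
```

```bash
python3 -c "
from st import *
S([661.3,98.3,132.3],0)
"
```

```text
t 22.7 pos [662.02  98.91 134.03] yaw 2.02 F [1.38 2.99 4.16] T [ 0.474 -0.071 -0.046] open 0.394 tilt [0.0035 0.0081]
(array([-0.7,  0.6,  1.7]), [array([-0.46, -0.21,  2.02]), array([   0.32,   -0.71, -177.97])])
```

Emit:
{"api": "arm_command", "payload": {"steps": [[0,0.4,-0.6,0,0,0],[0,0.4,-0.8,0,0,0],[0,0.4,-0.8,0,0,0]]}}

```text
time_s: 23.0
ee_pos: [662.0, 98.9, 134.2]
tcp_rot: [1.0, 0.018, 0.002, -0.004]
wrist_force: [2.0, 3.1, -0.4]
opening: 0.393
```

Emit:
{"api": "arm_command", "payload": {"steps": [[0,0,0,0,0,0],[0,0,0,0,0,0],[0,0,0,0,0,0],[0,0,0,0,0,0],[0,0,0,0,0,0]], "jaw": -1}}

```text
time_s: 23.5
ee_pos: [661.9, 98.6, 134.2]
tcp_rot: [1.0, 0.018, 0.002, -0.004]
wrist_force: [-0.6, 1.4, 0.8]
opening: 1.0
```

```bash
python3 -c "
from st import *
S([661.3,98.3,132.3],0)
"
```

```text
t 23.5 pos [661.92  98.57 134.19] yaw 2.01 F [-0.58  1.37  0.77] T [0.014 0.011 0.032] open 1.0 tilt [0.0031 0.0085]
(array([-0.6,  0.3,  1.9]), [array([-0.48, -0.18,  2.01]), array([   0.29,   -0.75, -177.99])])
```

Open. I back straight up and look.

Emit:
{"api": "arm_command", "payload": {"steps": [[0,0,-8,0,0,0],[0,0,-25,0,0,0],[0,0,-60,0,0,0],[0,40,-90,0,0,0],[0,60,-90,0,0,0],[0,60,-90,0,0,0],[0,60,-90,0,0,0]]}}

```text
time_s: 24.2
ee_pos: [663.9, 37.8, 224.9]
tcp_rot: [1.0, 0.017, 0.002, -0.004]
wrist_force: [-0.0, 0.1, 0.5]
opening: 1.002
```

```bash
python3 -c "
from st import *
from plant import optics
S()
s=optics.snapshot('wrist');np.savez('w18.npz',**s);cv2.imwrite('pics/w18.png',s['color'][:,:,::-1])
u,v=proj(s,[661,97,120]).astype(int);print(u,v);crop(s,u,max(v,60),75,60,5,'pics/w18c.png')
s=optics.snapshot('scene');np.savez('s18.npz',**s);crop(s,305,240,60,50,6,'pics/s18.png')
s=optics.snapshot('top');np.savez('t18.npz',**s)
"
```

```text
t 24.2 pos [663.9   37.76 224.91] yaw 1.96 F [-0.    0.06  0.54] T [-0.007 -0.035 -0.034] open 1.002 tilt [0.0043 0.009 ]
322 130
```

View pics/w18c.png

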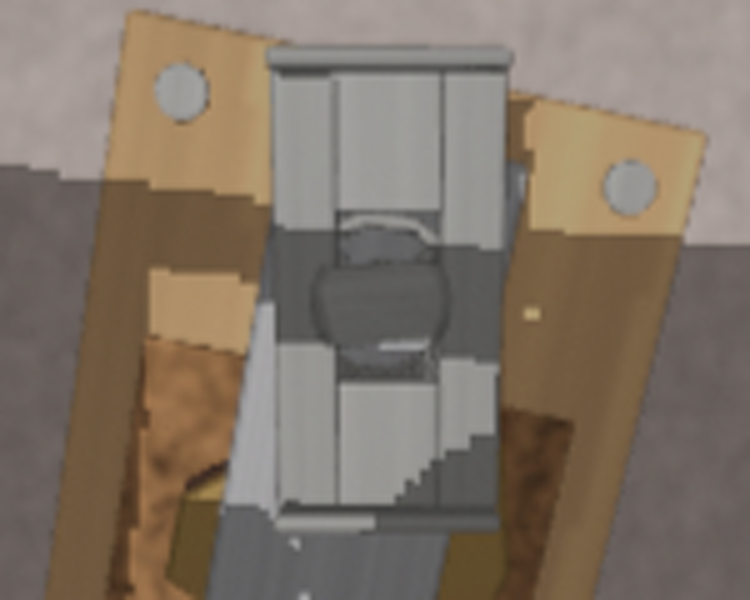

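View pics/s18.png

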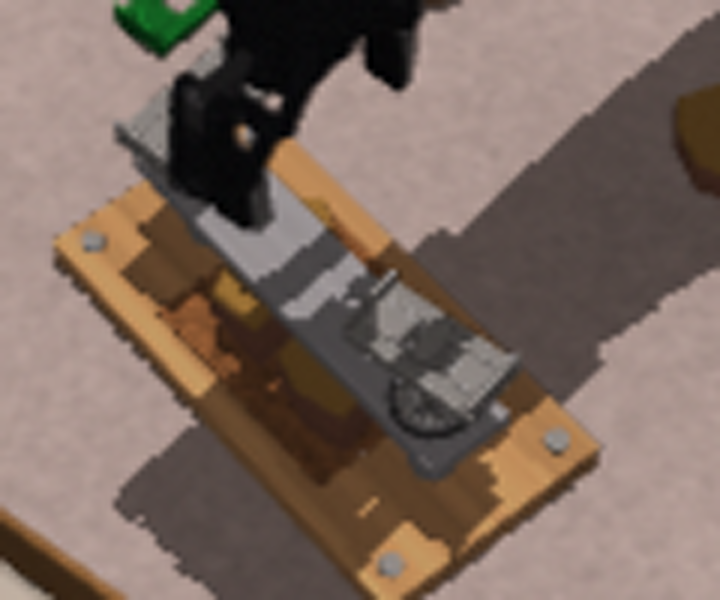

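The key is locked across under the head, with the spring in its ring. I check its height and level, and the bystanders, before handing in.

```bash
python3 -c "
from st import *
s=dict(np.load('w18.npz'));z=s['range_z'];v,u=np.mgrid[0:400,0:640];K=s['intrinsics']
W=(np.stack([(u-K[0,2])/K[0,0]*z,(v-K[1,2])/K[1,1]*z,z],-1)-s['t'])@s['R']
def reg(x,y,r=4):
    m=(np.hypot(W[...,0]-x,W[...,1]-y)<r)&(W[...,2]>60);return np.median(W[m][:,2]).round(1),m.sum()
for p in ((661,97),(660,118),(662,76),(648,97),(674,97)): print(p,reg(*p))
a=np.load('top0.npz')['color'].astype(int);b=np.load('t18.npz')['color'].astype(int)
for n,p in dict(jar=(356,233),nut=(254,231),sherd=(285,235),sherdb=(208,131),sherdc=(421,128),thin=(479,209),green=(385,195),blue=(447,178),turq=(416,261),brush=(145,205)).items():
    x,y=p;print(n,np.abs(a-b)[y-15:y+15,x-15:x+15].mean().round(1),end='; ')
cv2.imwrite('pics/t18.png',np.load('t18.npz')['color'][:,:,::-1])
"
```

```text
(661, 97) (np.float64(126.3), np.int64(88))
(660, 118) (np.float64(120.5), np.int64(93))
(662, 76) (np.float64(120.4), np.int64(77))
(648, 97) (np.float64(120.5), np.int64(78))
(674, 97) (np.float64(120.6), np.int64(81))
jar 5.1; nut 37.5; sherd 38.4; sherdb 4.8; sherdc 5.2; thin 5.5; green 5.0; blue 5.2; turq 5.1; brush 5.1;
```

View pics/t18.png

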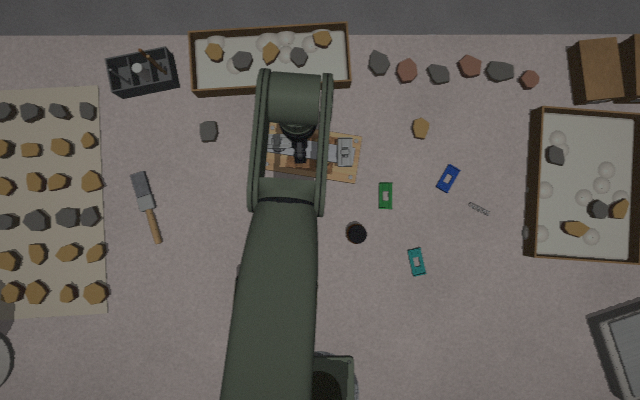

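```bash
python3 -c "
from plant import arm
print(arm.close_job())"
```

```text
the job is handed in; nothing more can be done
None
```

The clamp is finished: the stout spring stands home in its seat, and the steel key is locked across under the stud's head. I handed the job in with the robot clear of everything, at about 24 s of the 72 s allowed.

- **Spring:** I threaded the foot end past one flat of the head and turned the spring 90° under it. The top end then went past the opposite flat, and the spring seated at about 2.5 N without snagging. The pictures afterwards show it inside the ring, centred on the stud to within 0.2 mm.
- **Key:** I set the key over the head, pressed it down with about 10–13 N and turned it about 87°. I then let the spring lift it against the head and released it.
- **Last checks:** The key's top is level at 120.5 mm on all four sides, and the stud's head is at 126.3 mm. The head lies square across the slot.
- **Bystanders:** The visible ones are unchanged in the top view, including the look-alike keys. The nut and one sherd were hidden behind the arm in that last picture, so I could not compare them; nothing was commanded near them.
- **Disagreements:** The arm gave by 2–3 mm sideways and up to about 1° of tilt while pressing the key, which I corrected as it turned. The table felt about 6 N from the fingertips when I gripped the key.

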